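# Clamp a lens blank in the push-pull lens jig

### The arm

A 6-joint arm with a two-finger parallel gripper is mounted at the origin on a cart in front of the work surface, level with it; the furniture and walls round the work are solid. World frame = base frame: x ahead of the robot, y to its left, z up, the work surface at z = 0. Lengths are in m, angles in rad, forces in N, time in s.
With the tool pointing down it reaches from about 0.35 to 0.975 m from the base axis. Payload 4.9 kg.
Tool frame: the origin (TCP) lies midway between the tips of the shut fingers; the grasp point (between the pads) lies 19 mm behind it; z points along the fingers, y is the direction in which the jaws open and shut (so a half turn about z gives the same grasp; the last joint's range is limited). The gripper opens to 85 mm and grips with 20 to 120 N. Pads are 22 mm wide; open, the fingers measure 114 mm over their backs; the gripper's body (76 mm by 85 mm) begins 54 mm behind the grasp point. The pads swing forward as they close: fully open they stand 13 mm farther back than shut.
Start: joints at [1.06, 0.053, 1.613, -0, 1.476, -0.119], TCP at [0.239, 0.578, 0.231] pointing down, gripper open.
Joint ranges: [-3.01, 3.01], [-1.01, 2.22], [0.06, 2.58], [-1.02, 4.17], [0.09, 2.62], [-3.14, 3.14]. Speed limits (rad/s): [2.57, 2.57, 3.14, 3.14, 3.14, 3.14].

### API

Orientations are given as a 3x3 rotation matrix whose columns are the frame's x, y, z axes.
In Python, from workcell import * gives the robot as it stands.
- The arm moves only by the tool send_rows, never from a script. Its argument "deltas" is one flat list of numbers, 6 for each row, row after row: the shift along the tool's x, y, z in mm, then the turn, a rotation vector about the tool's x, y, z in rad. In form: [dx, dy, dz, wx, wy, wz, dx, dy, dz, wx, wy, wz, ...]. A call has 1 to 8 rows; each row shifts and turns the commanded pose from where the row before left it, along the tool's axes as they then stand; what a row does not reach is not made up. A row lasts 1/12 s, in which the tool goes at most 41.7 mm and 7.16 degrees, less where a joint would pass 70% of its speed; a pose out of reach is approached as far as the arm can. A call is refused whole if a number of a shift passes 41.7 or a number of a turn 0.125, either way. A call with a gripper value outside its range is refused whole. "hand" is the opening in per cent of the stroke, from 0 (shut) to 100 (fully open), set as the call begins (left out, the last holds). The fingers move at their own pace and stop on an object; "newtons" is the grip in N (left out, the last holds). Time passes only in rows, so rows that do not move let the fingers close. It gives the time, the measured TCP pose, the force and the opening at its end, in the units of the state.
- state(): the state, without advancing time (a new reading comes with each control period).
- capture(name): name is "scene" or "side" or "wrist"; returns the picture (384x512x3 uint8, red, green, blue); there is no depth.
- camera_info(name): a dict with "intrinsics" (3x3 intrinsics, pixels), "origin" and "attitude" of the camera in the world. Camera axes: x right, y down, z forward; pixel columns grow to the right and rows downward; lengths in m; the calibration is good to about 2 mm. The wrist camera is an equidistant fisheye: a pixel r from the principal point sees the ray r / f radians off the axis. A picture is of the moment at which its call begins: read the wrist's pose just before it. camera_info takes no time and is no camera call; for the wrist camera it gives the pose at the moment of the call.
- close_job(): hands the job in, once; it reports no verdict.
Trained networks look in the newest picture that a camera, given by its name, has taken for a name from the list of things; names that differ only in an ending like _2 or _b are one class to them, and where a whole thing is asked for, a point or a joint stands for the part that bears it (a point fixed in the world has none). Each returns a list of dicts, best first, with "conf" (0 to 1); they miss things now and then, are a little off and sometimes report something else, mostly with a low value. They report only what shows in the picture. A call takes as long as a camera call.
- look_for(camera, target): "xy" ([column, row] in pixels, amid what is visible of it).
- outline_of(camera, target): "region" (384x512 bool, what is visible of it) and "xy" ([column, row] in pixels, amid what is visible of it).
- tip_of(camera, target): "xy" ([column, row] in pixels: a listed point, or the origin of a listed thing).
The state is a dict: "time": time; "joint_pos": joint angles; "qvel": joint speeds; "tau": joint torques, N m; "ee_pos": TCP position; "tcp_rot": TCP orientation; "ft_force": force on the tool from outside, world axes, zero at the start; "ft_torque": the same for the moment, N m; "finger_gap": finger opening in m.
Only numpy, scipy, OpenCV 4.12 (cv2) and the standard library are available. Lean on these libraries where they do the work, as an engineer would, in place of code of your own. Each camera call takes 0.05 s, during which the arm holds its last target.

### The job

Get the lens blank ready for drilling: pull the black knob of the lens jig straight out until it stays open in its detent, lay the lens blank from the lilac job tray flat on the jig's white rest between the rubber pad and the two rubber stop posts, let go of it, and then push the knob back in so that the pad clamps the lens against both posts. Set the lens down rather than dropping it, and leave the tray and the other things on the worktop where they are.

Things in the scene. Friction and masses are not known exactly. Their poses are not given: they have to be found in the camera images.
- jig: fixed lens jig, x axis from knob to stop posts, origin on the worktop. In its frame, mm: dark grey base plate x -61 to 84, y +-50, top z 12; white round rest 42 across at (45, 0), top z 34, open all round its edge; two black stop posts 13 across, top z 54, at (74.5, +-25.5); blue guide block x -47 to -23, y +-20, with a steel cap on it up to z 65
- clamp_knob (a joint): plunger travel in m (knob, rod and pad are one part), along the jig's -x: 0 = fully in (start), 0.028 = fully out at its stop (a red band shows on the rod), held there by the open detent. An over-centre spring draws it in up to 17 mm, with 4 to 7 N, and out beyond that. Pulling it out or pushing it back takes about 8 N (more if fast) until past 17 mm. On a clamped lens it reads 0.0055
- knob_center (a point): middle of the round black knob, 36 mm across, 22 mm long, axis along the jig's x, 41 mm above the worktop. Fully in it lies at x -71, y 0 mm in the jig's frame, the guide block's face 24 mm further in +x. Can be pinched from above across the jig's y and moved along the jig's x
- seat (a point): centre of the white rest's upper face, 34 mm above the worktop; axes as the jig's. A lens clamped between pad and posts has its centre over this point
- lens_center (a point): centre of the clear round lens blank, half-way up: 65 mm across, 22 g, lying flat in the job tray, z up. Flat underside, 5 mm below this point; upright rim from 1.5 to 8 mm above the underside, top slightly domed, 13 mm in the middle. Take it by the rim from above
- lens: the same lens blank; origin at the centre of its underside, z up
- job_tray: lilac open job tray that holds the lens at the start, 178 (x) by 237 (y) by 55 mm high, origin at the centre of its underside; floor 2 mm thick, flat floor about 140 by 200 mm, sides sloping outwards to the rim
- notebook: purple notebook, 148 x 109 x 14 mm, a bystander
- screw_box: blue screw assortment box, 65 x 98 x 23 mm, a bystander
- screwdriver_red: red precision screwdriver, 101 mm long, a bystander
- pliers_red: red pliers, 119 mm long, a bystander
- marker: white and blue marker pen, 135 mm long, a bystander
- pad_face (a point): middle of the pressing face of the black rubber pad on the plunger's inner end, 26 mm wide, z 33 to 51 mm: at x = +18 mm in the jig's frame with the knob fully in, -10 mm with it fully out

How it is judged:
On the way, in this order (a step that is already met when the one before it is completed fails the run):
1. the knob is out in its open detent, nothing in the jig (value of joint clamp_knob above 0.025 m and horizontal distance between lens_center and seat above 0.06 m), for 0.2 s.
2. the lens lies flat on the white rest, released, with the knob still out (value of joint clamp_knob above 0.022 m and horizontal distance between lens_center and seat below 0.02 m and z of lens in the frame of seat between -0.003 and 0.003 m and angle between lens's own z axis and vertical below 0.1 rad and contact force between the fingers and lens below 0.05 N), for 0.2 s.
At the end, for the whole second after the job is handed in: The knob is pushed in (joint under 9 mm), the pad presses the lens (over 1.5 N) against both posts, and the lens lies flat on the white rest (within 3 mm in height, tilted under 0.08 rad) with its centre within 4 mm of the rest's centre, at rest (value of joint clamp_knob below 0.009 m and contact force between each of clamp_knob_c0, jig and lens above 1.5 N and horizontal distance between lens_center and seat below 0.004 m and z of lens in the frame of seat between -0.003 and 0.003 m and angle between lens's own z axis and vertical below 0.08 rad and linear speed of lens below 0.01 m/s); the robot touches nothing.
It fails at once if the lens is dropped (falls freely at over 0.6 m/s) (linear speed of lens above 0.6 m/s and contact force between anything else and lens below 0.02 N).
It fails at once if the tray is shifted by more than 50 mm (distance of job_tray from where it was at the start of the episode above 0.05 m).
It fails at once if a bystander is shifted by more than 30 mm (distance of any of notebook, screw_box, screwdriver_red, pliers_red, marker from where it was at the start of the episode above 0.03 m).
It also fails if it takes over 64 s, if anything falls off the work surface, if the arm or the gripper's body presses on something with over 40 N, if the wrist force passes 120 N, or if a joint passes its speed limit or range.

## Working session

There is one attempt and no reset: what is moved stays moved. The work goes in short steps, Python scripts to look and compute and a tool call to move; the robot and the scene stay as the last step left them, time stands still between calls to the robot, and variables do not carry over. Pictures are saved under pics/ and viewed, and the job is handed in when it is done.

Besides the shell and the picture viewer there is one more tool, called as name(argument=value, ...), one argument or row to a line, values as JSON. send_rows: Moves the arm, as the interface text tells. Its arguments: {"type":"object","properties":{"deltas":{"type":"array"},"hand":{"type":"number"},"newtons":{"type":"number"}},"required":["deltas"]}

```bash
ls; mkdir -p pics
cat > h.py <<'E'
from workcell import *
import numpy as np, cv2
def snap(cam,fn):
    im=capture(cam); cv2.imwrite('pics/'+fn,cv2.cvtColor(im,cv2.COLOR_RGB2BGR)); return im
def ray(ci,xy,fish=False):
    K=np.array(ci['intrinsics']);u=(xy[0]-K[0,2])/K[0,0];v=(xy[1]-K[1,2])/K[1,1]
    if fish:
        r=np.hypot(u,v); d=np.array([np.sin(r)*u/max(r,1e-9),np.sin(r)*v/max(r,1e-9),np.cos(r)])
    else: d=np.array([u,v,1.])
    return np.array(ci['origin']),np.array(ci['attitude'])@d
def at_z(ci,xy,z,fish=False):
    o,d=ray(ci,xy,fish); return o+d*(z-o[2])/d[2]
def proj(ci,P,fish=False):
    K=np.array(ci['intrinsics']); p=np.array(ci['attitude']).T@(np.array(P)-np.array(ci['origin']))
    if fish:
        r=np.arctan2(np.hypot(p[0],p[1]),p[2]); n=np.hypot(p[0],p[1])+1e-12; u,v=r*p[0]/n,r*p[1]/n
    else: u,v=p[0]/p[2],p[1]/p[2]
    return np.array([K[0,0]*u+K[0,2],K[1,1]*v+K[1,2]])
E
python3 - <<'E'
from h import *
s=state();print(s['time'],s['ee_pos'],s['tcp_rot'],s['finger_gap'])
for c in ['scene','side','wrist']:
    snap(c,c+'0.png'); ci=camera_info(c); print(c,np.round(np.array(ci['intrinsics']),1).tolist(),np.round(ci['origin'],3),np.round(ci['attitude'],3).tolist())
E
```

```text
pics
0.0 [0.23836192 0.57710908 0.23007573] [[-9.24229076e-01  3.81837238e-01 -9.68703700e-04]
 [ 3.81838397e-01  9.24227463e-01 -1.74228267e-03]
 [ 2.30034159e-04 -1.98015658e-03 -9.99998013e-01]] 0.08528487222595842
scene [[448.8, 0.0, 252.2], [0.0, 448.8, 180.8], [0.0, 0.0, 1.0]] [-0.147 -0.359  0.933] [[0.52, -0.623, 0.585], [-0.854, -0.395, 0.338], [0.02, -0.675, -0.738]]
side [[470.1, 0.0, 257.3], [0.0, 470.1, 201.1], [0.0, 0.0, 1.0]] [ 0.275 -1.282  0.888] [[0.982, -0.098, 0.161], [-0.188, -0.512, 0.838], [-0.0, -0.853, -0.521]]
wrist [[297.3, 0.0, 255.4], [0.0, 297.3, 193.8], [0.0, 0.0, 1.0]] [0.172 0.605 0.373] [[0.383, 0.887, 0.259], [0.924, -0.367, -0.109], [-0.002, 0.282, -0.96]]
```

View pics/scene0.png

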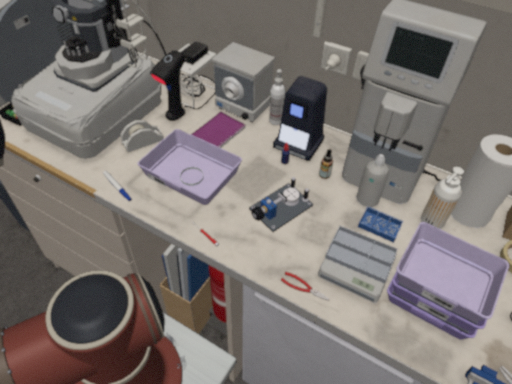

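View pics/side0.png

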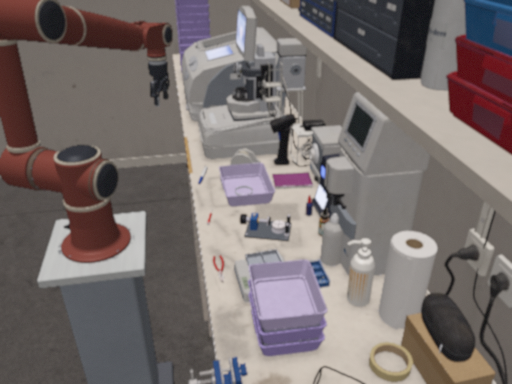

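View pics/wrist0.png

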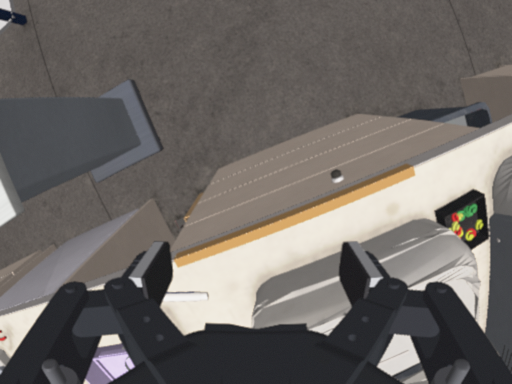

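Run:
```python
from h import *
for c in ['scene','side']:
    ci=camera_info(c)
    for t,z in [('jig',0),('knob_center',.041),('seat',.034),('lens_center',.007),('pad_face',.042),('job_tray',0)]:
        r=tip_of(c,t)
        print(c,t,[(np.round(q['xy'],1).tolist(),round(q['conf'],2),np.round(at_z(ci,q['xy'],z),4).tolist()) for q in r[:2]])
print(state()['time'])
```

```text
scene jig [([276.9, 210.0], 0.59, [0.5369, -0.0415, 0.0])]
scene knob_center [([257.2, 211.9], 0.74, [0.4747, -0.0161, 0.041])]
scene seat [([292.4, 194.5], 0.57, [0.5798, -0.0622, 0.034])]
scene lens_center [([191.3, 178.3], 0.42, [0.503, 0.2147, 0.007])]
scene pad_face [([283.8, 196.7], 0.79, [0.5545, -0.0493, 0.042]), ([192.5, 173.2], 0.35, [0.4954, 0.2015, 0.042])]
scene job_tray [([192.7, 173.0], 0.61, [0.5266, 0.228, -0.0])]
side jig [([261.8, 231.9], 0.84, [0.5268, -0.046, -0.0])]
side knob_center [([243.0, 215.5], 0.61, [0.4727, 0.0004, 0.041])]
side seat [([276.4, 223.0], 0.78, [0.5734, -0.0532, 0.034])]
side lens_center [([243.2, 188.6], 0.46, [0.5115, 0.2342, 0.007])]
side pad_face [([267.6, 221.0], 0.66, [0.5452, -0.0481, 0.042])]
side job_tray [([246.5, 188.8], 0.84, [0.5254, 0.2424, 0.0])]
0.75
```

The scene view shows the jig at about (283,205), with the knob at (257,212), and the lens in the tray at (192,177). The tool is nearly aligned with the jig already. I'll move over the jig for a wrist view.

send_rows(
  deltas=[-27,-23,-1,0,0,0,-27,-23,-1,0,0,0,-27,-23,-1,0,0,0,-27,-23,-1,0,0,0,-27,-23,-1,0,0,0,-27,-23,-1,0,0,0,-27,-23,-1,0,0,0,-27,-23,-1,0,0,0],
)

```text
time: 1.42
ee_pos: [0.3684, 0.3236, 0.2396]
tcp_rot: [[-0.924, 0.381, 0.001], [0.381, 0.924, 0.0], [-0.0, 0.001, -1.0]]
ft_force: [1.3, 0.0, -0.2]
finger_gap: 0.085
```

send_rows(
  deltas=[-27,-23,-1,0,0,0,-27,-23,-1,0,0,0,-27,-23,-1,0,0,0,-27,-23,-1,0,0,0,-27,-23,-1,0,0,0,-27,-23,-1,0,0,0,-27,-23,-1,0,0,0,-27,-23,-1,0,0,0],
)

```text
time: 2.08
ee_pos: [0.4979, 0.0708, 0.2477]
tcp_rot: [[-0.924, 0.382, 0.001], [0.382, 0.924, 0.0], [-0.001, 0.0, -1.0]]
ft_force: [1.1, 0.8, 0.1]
finger_gap: 0.0857
```

send_rows(
  deltas=[-27,-22,-1,0,0,0,-27,-22,-1,0,0,0,-26,-22,-1,0,0,0,-24,-22,-1,0,0,0,0,0,0,0,0,0],
)

```text
time: 2.5
ee_pos: [0.5615, -0.0532, 0.2515]
tcp_rot: [[-0.922, 0.387, 0.001], [0.387, 0.922, -0.002], [-0.002, -0.002, -1.0]]
ft_force: [-0.6, 0.4, 1.0]
finger_gap: 0.0852
```

```bash
cat > wl.py <<'E'
from h import *
import sys
def wl(fn,items):
    s=state();print(round(s['time'],2),np.round(s['ee_pos'],4),np.round(s['tcp_rot'],4).tolist(),s['ft_force'],s['finger_gap'])
    ci=camera_info('wrist'); snap('wrist',fn)
    for t,z in items:
        r=tip_of('wrist',t)
        print(t,[(np.round(q['xy'],1).tolist(),round(q['conf'],2),np.round(at_z(ci,q['xy'],z,True),4).tolist()) for q in r[:2]])
E
python3 - <<'E'
from wl import *
wl('w1.png',[('jig',0),('knob_center',.041),('seat',.034),('pad_face',.042)])
E
```

```text
2.5 [ 0.5615 -0.0532  0.2515] [[-0.9223, 0.3865, 0.0009], [0.3865, 0.9223, -0.0022], [-0.0017, -0.0017, -1.0]] [-0.59119558  0.35655365  1.01489819] 0.08524399368632178
jig [([256.7, 141.0], 0.96, [0.5351, -0.041, 0.0])]
knob_center [([253.0, 84.4], 0.72, [0.4671, -0.0172, 0.041])]
seat [([261.8, 178.8], 0.58, [0.5777, -0.052, 0.034])]
pad_face [([256.7, 159.7], 0.77, [0.5517, -0.048, 0.042])]
```

View pics/w1.png

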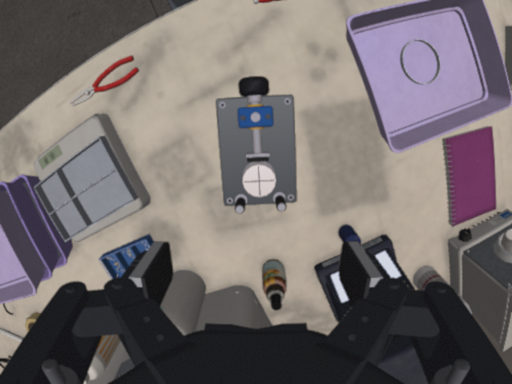

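The wrist view shows the knob at (253,85), the rest at (260,180), the posts at (239,206) and (281,203), and the lens in the tray at (420,61). Next I'll measure the jig pose from an enlargement.

Run:
```python
import cv2
im=cv2.imread('pics/w1.png'); 
cv2.imwrite('pics/w1z.png',cv2.resize(im[65:225,200:320],None,fx=5,fy=5,interpolation=cv2.INTER_CUBIC)[:,:])
a=cv2.resize(im[65:185,210:310],None,fx=5,fy=5,interpolation=cv2.INTER_CUBIC);cv2.imwrite('pics/w1a.png',a)
a=cv2.resize(im[140:220,210:310],None,fx=6,fy=6,interpolation=cv2.INTER_CUBIC);cv2.imwrite('pics/w1b.png',a)
a=cv2.resize(im[0:120,350:510],None,fx=5,fy=5,interpolation=cv2.INTER_CUBIC)[:600];cv2.imwrite('pics/w1c.png',a)
```

```text
(no output)
```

View pics/w1a.png

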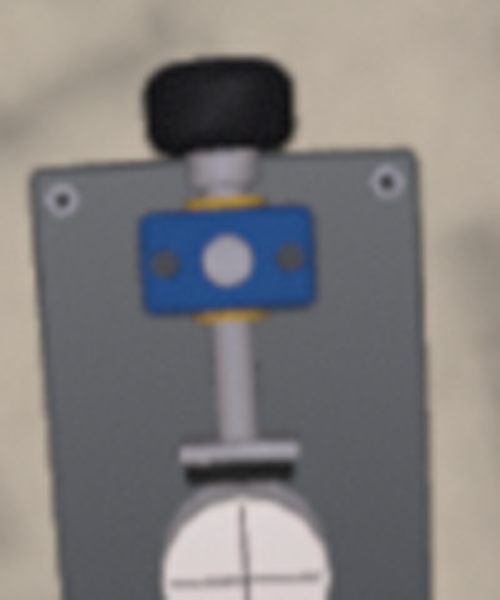

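View pics/w1b.png

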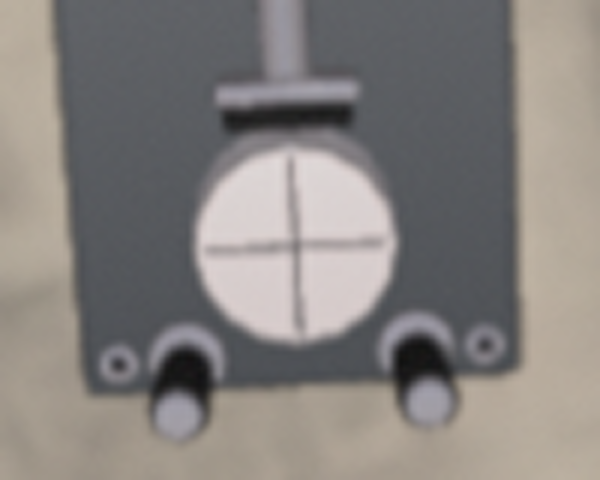

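View pics/w1c.png

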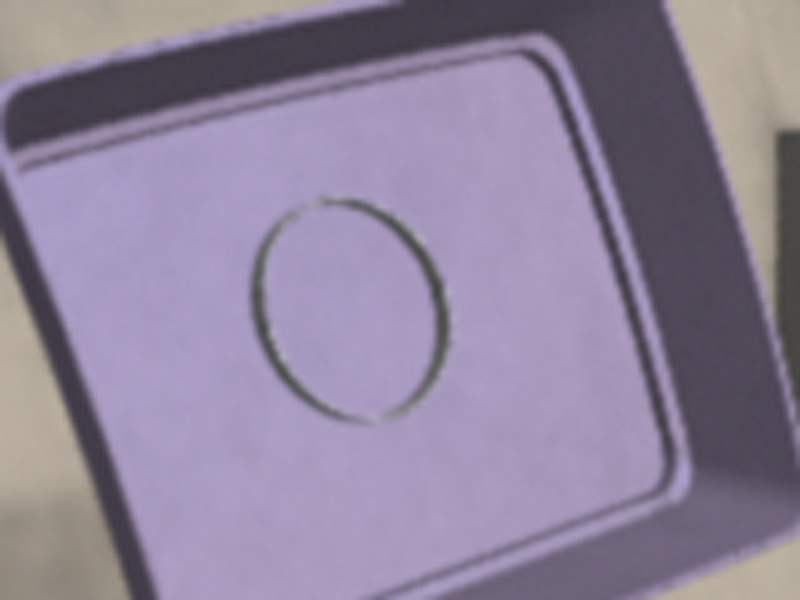

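```bash
cat > fit.py <<'E'
from h import *
from scipy.optimize import least_squares
def jfit(ci,obs,fish=True):
    def P(p,q): c,s=np.cos(p[2]),np.sin(p[2]); return [p[0]+c*q[0]-s*q[1],p[1]+s*q[0]+c*q[1],q[2]]
    f=lambda p:np.concatenate([proj(ci,P(p,np.array(q)/1000),fish)-np.array(px) for q,px in obs])
    r=least_squares(f,[.535,-.041,-.4],x_scale=[.01,.01,.1]);return r.x,np.round(r.fun.reshape(-1,2),1)
E
python3 - <<'E'
from fit import *
ci=camera_info('wrist')
d=-.4
obs=[((-61,50,12),(292.4,94.8)),((-61,-50,12),(216.7,98.8)),((84,-50,12),(224.7,205.2)),((84,50,12),(296.6,202)),((45,0,34),(258.9,180.3)),((74.5,-25.5,54),(239.6,208.8)),((74.5,25.5,54),(280.9,206.3)),((-35,0,65),(255.2,116.6))]
p,r=jfit(ci,obs);print(p,np.degrees(p[2]),r.tolist())
c,s=np.cos(p[2]),np.sin(p[2])
for x in (-71,45): print(x,p[0]+c*x/1000,p[1]+s*x/1000)
print(proj(ci,[p[0]-c*.071,p[1]-s*.071,.041],True))
# tool yaw: tool x = -jx
R=state()['tcp_rot'];print('tool x ang',np.degrees(np.arctan2(-R[1,0],-R[0,0])))
# lens ring: outer ellipse
im=cv2.imread('pics/w1.png')
pts=np.array([(330,195),(253,290),(270,355),(375,423),(430,390),(450,320),(425,235),(300,205)])/5+[350,0]-.4
w=np.array([at_z(ci,q,.0055,True)[:2] for q in pts])
f=least_squares(lambda q:np.hypot(*(w-q[:2]).T)-q[2],[*w.mean(0),.03]);print('lens',f.x,f.fun)
E
```

```text
[ 0.53349753 -0.03481264 -0.33661642] -19.286699894967757 [[1.3, -1.2], [-1.6, -0.9], [-1.1, 1.1], [0.4, 0.5], [0.1, 0.1], [-0.1, 0.2], [0.6, 0.5], [0.3, -0.2]]
-71 0.4664822128126368 -0.011361670028510101
45 0.5759720200579477 -0.04967592467850511
[253.80306258  85.71891934]
tool x ang -22.38260035548292
lens [0.5057332  0.23000274 0.03443669] [-0.00088267  0.00066261  0.0005642  -0.00012753 -0.00072829 -0.000469
  0.00201675 -0.00103607]
```

send_rows(
  deltas=[0,0,0,0,0,-0.054,20.7,1.6,26,0,0,0,20.7,1.6,26,0,0,0,20.7,1.6,26,0,0,0,20.7,1.6,26,0,0,0,20.7,1.6,26,0,0,0,0,0,0,0,0,0],
)

```text
time: 3.33
ee_pos: [0.4565, -0.0034, 0.1132]
tcp_rot: [[-0.944, 0.329, -0.015], [0.329, 0.944, 0.003], [0.015, -0.002, -1.0]]
ft_force: [-1.2, -0.7, -0.7]
finger_gap: 0.0852
```

Run:
```python
from wl import *
wl('w2.png',[('knob_center',.041)])
R=state()['tcp_rot'];print('tool x ang',np.degrees(np.arctan2(-R[1,0],-R[0,0])))
snap('scene','s2.png')
```

```text
3.33 [ 0.4565 -0.0034  0.1132] [[-0.9444, 0.3285, -0.0149], [0.3285, 0.9445, 0.003], [0.015, -0.002, -0.9999]] [-1.20217365 -0.66499714 -0.67251937] 0.08519429912983265
knob_center []
tool x ang -19.23273890106079
```

View pics/w2.png

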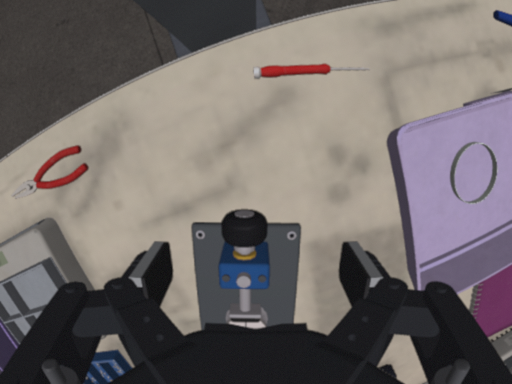

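Run:
```python
from fit import *
s=state();print(s['time'],s['ee_pos'],s['tcp_rot'])
ci=camera_info('wrist')
for x,z in [(-82,.041),(-60,.041),(-71,.059),(-35,.065)]:
    c,sn=.9439,-.3303
    print(x,proj(ci,[.5335+c*x/1000,-.0348+sn*x/1000,z],True))
```

```text
3.4833 [ 0.46578204 -0.00616509  0.12256883] [[-9.43963827e-01  3.30040224e-01  2.39653045e-03]
 [ 3.30040113e-01  9.43966799e-01 -4.52933226e-04]
 [-2.41173136e-03  3.63398598e-04 -9.99997026e-01]]
-82 [249.75298701 190.69519278]
-60 [249.92983624 216.93212553]
-71 [249.41191318 211.73049799]
-35 [249.65210505 258.54759318]
```

Run:
```python
from fit import *
s=state();print(s['time'],s['ee_pos'])
ci=camera_info('wrist');im=snap('wrist','w3.png')
im=cv2.cvtColor(im,cv2.COLOR_RGB2BGR)
for x,y,z in [(-82,0,.041),(-60,0,.041),(-71,0,.059),(-35,0,.065),(-61,50,.012),(-61,-50,.012),(-71,18,.041),(-71,-18,.041)]:
    c,sn=.9439,-.3303;x/=1000;y/=1000
    q=proj(ci,[.5335+c*x-sn*y,-.0348+sn*x+c*y,z],True); cv2.circle(im,tuple(int(round(t)) for t in q),1,(0,255,0),-1)
cv2.imwrite('pics/w3m.png',cv2.resize(im[150:350,130:380],None,fx=3,fy=3))
```

```text
3.4833 [ 0.46578204 -0.00616509  0.12256883]
```

View pics/w3m.png

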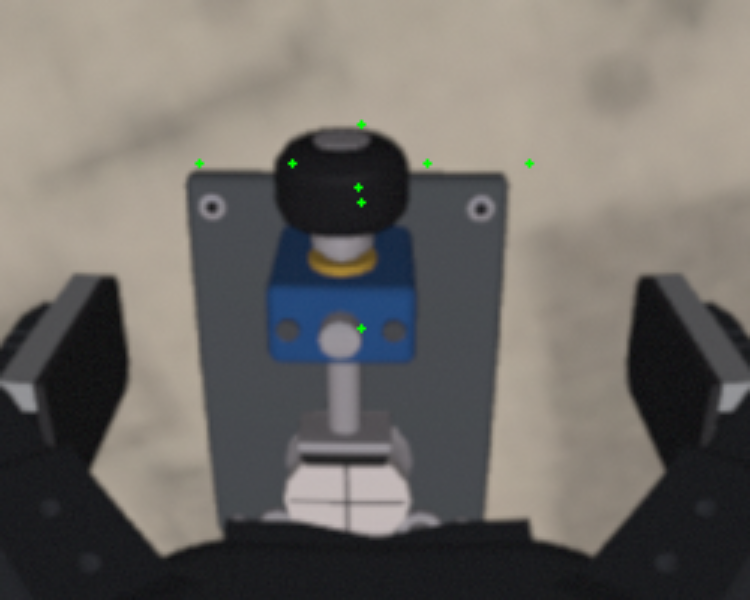

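Run:
```python
from fit import *
s=state();print(s['time'],s['ee_pos'],s['tcp_rot'][:2,0])
ci=camera_info('wrist')
obs=[((-61,50,12),(298.8,208.1)),((-61,-50,12),(192,207.4)),((45,0,34),(245.4,316.3)),((-35,0,65),(243,263)),((84,50,12),(291,324.5)),((84,-50,12),(203.3,324))][:4]
p,r=jfit(ci,obs);print(p,np.degrees(p[2]),r.tolist())
c,sn=np.cos(p[2]),np.sin(p[2])
for x in (-71,45): print(x,p[0]+c*x/1000,p[1]+sn*x/1000)
im=cv2.imread('pics/w3.png')
for x,y,z in [(-82,0,.041),(-60,0,.041),(-71,0,.059),(-35,0,.065),(-61,50,.012),(-61,-50,.012),(-71,18,.041),(-71,-18,.041)]:
    x/=1000;y/=1000
    q=proj(ci,[p[0]+c*x-sn*y,p[1]+sn*x+c*y,z],True); cv2.circle(im,tuple(int(round(t)) for t in q),1,(0,255,0),-1)
cv2.imwrite('pics/w3n.png',cv2.resize(im[150:350,130:380],None,fx=3,fy=3))
```

```text
3.5333 [ 0.46694438 -0.0066157   0.12376396] [-0.9437736   0.33056208]
[ 0.53714423 -0.04180003 -0.34322515] -19.665352696478006 [[1.0, 0.5], [-1.1, 0.5], [-0.0, -0.6], [0.1, -0.4]]
-71 0.47028536296092804 -0.017906697353878415
45 0.5795195721766849 -0.05694369950578872
```

View pics/w3n.png

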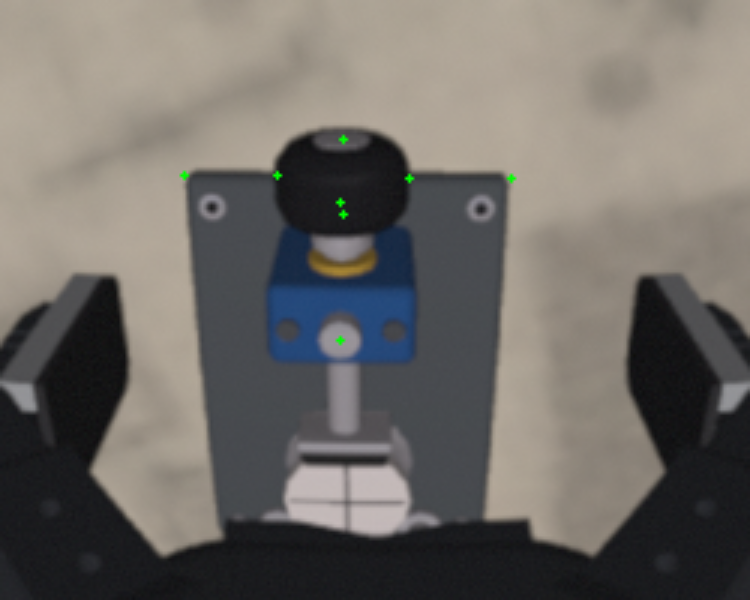

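send_rows(
  deltas=[-3.5,-5,15,0,0,0,-3.5,-4.5,15,0,0,0,0,0,15,0,0,0,0,0,0,0,0,0,0,0,0,0,0,0,0,0,0,0,0,0],
)

```text
time: 4.03
ee_pos: [0.4703, -0.0183, 0.0785]
tcp_rot: [[-0.943, 0.331, 0.003], [0.331, 0.943, -0.001], [-0.003, 0.0, -1.0]]
ft_force: [0.1, -0.2, 0.9]
finger_gap: 0.0852
```

Run:
```python
from h import *
s=state();print(s['time'],s['ee_pos'],s['tcp_rot'].tolist(),s['qvel'])
```

```text
4.0333 [ 0.47029036 -0.0182882   0.07847437] [[-0.9434872707585312, 0.3313919636188497, 0.003337119335704931], [0.3313917160263293, 0.9434930403386678, -0.0006429476042637667], [-0.003361616537098234, 0.0004992808228563596, -0.9999942251097841]] [ 0.0016847  -0.01012004  0.00303958 -0.00083951 -0.00285675  0.00058108]
```

send_rows(
  deltas=[0,0,15,0,0,0,0,0,15,0,0,0,0,0,15,0,0,0,0,0,12,0,0,0,0,0,0,0,0,0,0,0,0,0,0,0,0,0,0,0,0,0],
)

```text
time: 4.62
ee_pos: [0.4698, -0.0181, 0.021]
tcp_rot: [[-0.944, 0.331, 0.003], [0.331, 0.944, -0.001], [-0.003, 0.0, -1.0]]
ft_force: [0.2, 0.1, -0.2]
finger_gap: 0.0856
```

send_rows(
  deltas=[0,0,0,0,0,0,0,0,0,0,0,0,0,0,0,0,0,0,0,0,0,0,0,0,0,0,0,0,0,0,0,0,0,0,0,0,0,0,0,0,0,0],
  hand=30,
  newtons=60,
)

```text
time: 5.2
ee_pos: [0.4689, -0.0174, 0.0202]
tcp_rot: [[-0.943, 0.332, 0.001], [0.332, 0.943, 0.001], [-0.0, 0.002, -1.0]]
ft_force: [-0.9, 3.7, 5.1]
finger_gap: 0.0339
```

Run:
```python
from wl import *
wl('w4.png',[])
```

```text
5.2 [ 0.4689 -0.0174  0.0202] [[-0.9434, 0.3317, 0.0009], [0.3317, 0.9434, 0.0014], [-0.0004, 0.0016, -1.0]] [-0.87010191  3.68393793  5.1319826 ] 0.0339470003317759
```

View pics/w4.png

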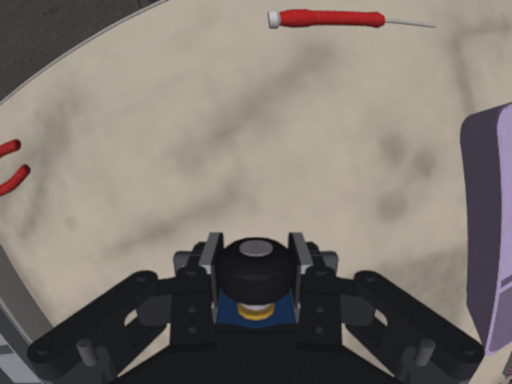

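send_rows(
  deltas=[3,0,0,0,0,0,4,0,0,0,0,0,4,0,0,0,0,0,4,0,0,0,0,0,4,0,0,0,0,0,4,0,0,0,0,0,4,0,0,0,0,0,3,0,0,0,0,0],
  hand=20,
  newtons=70,
)

```text
time: 5.92
ee_pos: [0.4424, -0.008, 0.0203]
tcp_rot: [[-0.943, 0.332, 0.008], [0.332, 0.943, -0.001], [-0.007, 0.002, -1.0]]
ft_force: [15.6, -1.1, -9.6]
finger_gap: 0.0336
```

send_rows(
  deltas=[0,0,0,0,0,0,0,0,0,0,0,0,0,0,0,0,0,0],
)

```text
time: 6.17
ee_pos: [0.4425, -0.0081, 0.0203]
tcp_rot: [[-0.943, 0.332, 0.007], [0.332, 0.943, -0.0], [-0.007, 0.002, -1.0]]
ft_force: [8.3, 2.2, -2.6]
finger_gap: 0.0339
```

Run:
```python
from wl import *
wl('w5.png',[])
```

```text
6.17 [ 0.4425 -0.0081  0.0203] [[-0.9433, 0.3318, 0.007], [0.3318, 0.9434, -0.0003], [-0.0067, 0.002, -1.0]] [ 8.34790792  2.16364878 -2.55055878] 0.03390571166488346
```

View pics/w5.png

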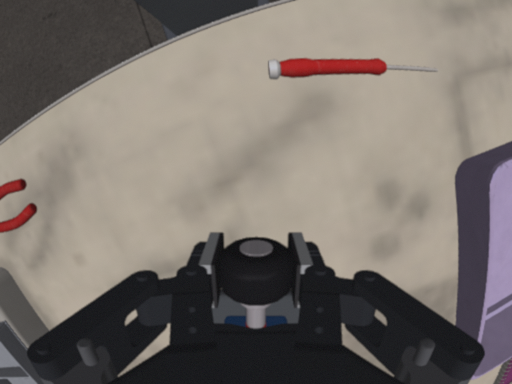

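send_rows(
  deltas=[0,0,0,0,0,0,0,0,0,0,0,0,0,0,0,0,0,0,0,0,0,0,0,0,0,0,0,0,0,0,0,0,0,0,0,0],
  hand=100,
)

```text
time: 6.72
ee_pos: [0.4397, -0.008, 0.0191]
tcp_rot: [[-0.943, 0.331, -0.001], [0.331, 0.943, -0.0], [0.001, -0.0, -1.0]]
ft_force: [-0.4, 0.8, -0.2]
finger_gap: 0.0851
```

send_rows(
  deltas=[0,0,-30,0,0,0,0,0,-40,0,0,0,0,0,-40,0,0,0,0,0,-40,0,0,0,0,0,-30,0,0,0,0,0,0,0,0,0,0,0,0,0,0,0,0,0,0,0,0,0],
)

```text
time: 7.38
ee_pos: [0.4396, -0.0079, 0.1984]
tcp_rot: [[-0.943, 0.331, -0.001], [0.331, 0.943, 0.0], [0.001, -0.0, -1.0]]
ft_force: [-0.0, 0.0, -0.1]
finger_gap: 0.0854
```

Run:
```python
from wl import *
wl('w6.png',[])
print(state()['qvel'])
```

```text
7.38 [ 0.4396 -0.0079  0.1984] [[-0.9435, 0.3314, -0.0012], [0.3314, 0.9435, 0.0002], [0.0012, -0.0003, -1.0]] [-0.0429122   0.01988828 -0.14485888] 0.08543488405062073
[ 0.00061786  0.01239195  0.01384133 -0.00055393  0.00120631 -0.00062422]
```

View pics/w6.png

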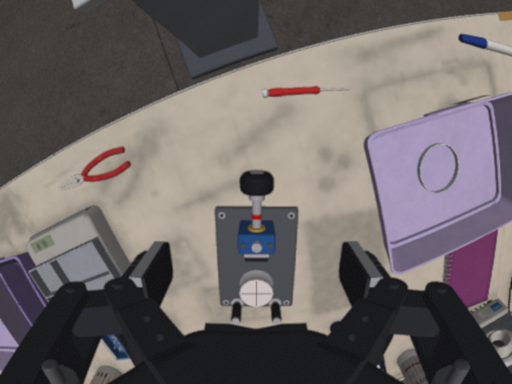

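The red band shows at (257,215), so the knob is out and staying there. The arm is still in this picture, so I'll refine the lens and jig poses from it.

Run:
```python
from fit import *
im=cv2.imread('pics/w6.png')
cv2.imwrite('pics/w6a.png',cv2.resize(im[125:210,390:490],None,fx=6,fy=6,interpolation=cv2.INTER_CUBIC))
cv2.imwrite('pics/w6b.png',cv2.resize(im[195:325,200:315],None,fx=4,fy=4,interpolation=cv2.INTER_CUBIC))
r=outline_of('wrist','lens');print([(q['conf'],q['xy'],q['region'].sum()) for q in r])
if r: np.save('m.npy',r[0]['region'])
```

```text
[(0.96, [453.4, 166.0], np.int64(156))]
```

View pics/w6a.png

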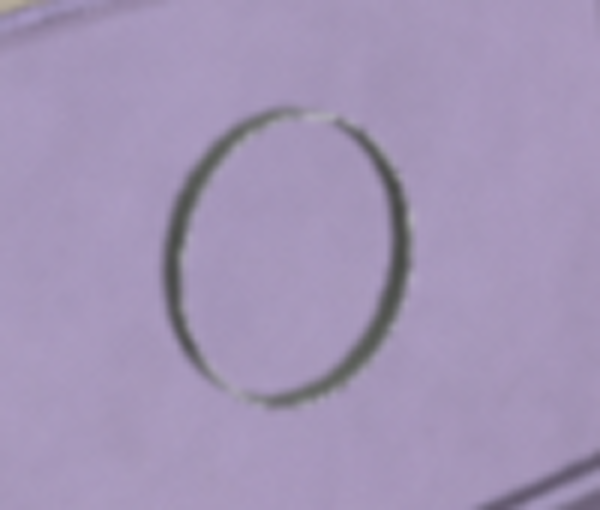

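View pics/w6b.png

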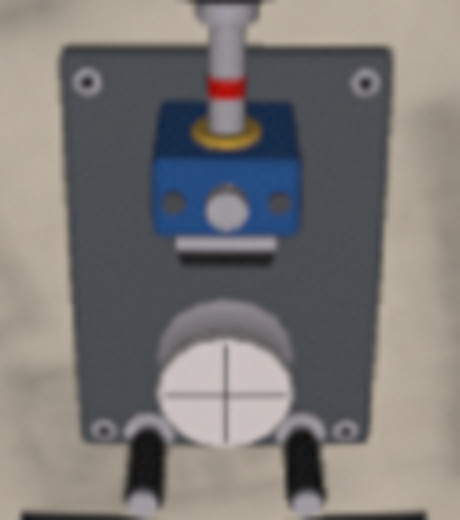

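Run:
```python
from fit import *
ci=camera_info('wrist');s=state();print(s['time'],s['ee_pos'])
obs=[((-61,50,12),(297.6,206.4)),((-61,-50,12),(215.4,206.4)),((84,-50,12),(220.1,304.6)),((84,50,12),(291.6,304.6)),((45,0,34),(256,293.3)),((-35,0,65),(256.6,247.6))]
p,r=jfit(ci,obs);print(p,np.degrees(p[2]),r.tolist())
c,sn=np.cos(p[2]),np.sin(p[2])
for x in (-71,-99,45): print(x,p[0]+c*x/1000,p[1]+sn*x/1000)
print('rest direct',at_z(ci,(256,293.3),.034,True))
pts=np.array([(165,260),(185,180),(285,107),(375,145),(412,240),(385,345),(280,408),(200,370)])/6+[390,125]-.4
w=np.array([at_z(ci,q,.0068,True)[:2] for q in pts])
f=least_squares(lambda q:np.hypot(*(w-q[:2]).T)-q[2],[*w.mean(0),.03]);print('lens',f.x,np.round(f.fun,4))
R=s['tcp_rot'];
L=f.x[:2]; d=np.array([*L,0])-[*s['ee_pos'][:2],0];print('to lens in tool mm',R.T@d*1000)
```

```text
7.4833 [ 0.43885052 -0.00779076  0.19701616]
[ 0.53290728 -0.04023735 -0.34258587] -19.628724204058834 [[1.5, -0.0], [-1.6, -0.3], [-0.7, 1.3], [0.8, 1.5], [0.1, -0.5], [-0.1, -1.0]]
-71 0.46603314671935325 -0.01638675660426442
-99 0.4396602501882784 -0.006980889894533784
45 0.5752922894909491 -0.05535391868743418
rest direct [ 0.57593537 -0.05569393  0.034     ]
lens [0.50840233 0.2210333  0.03432854] [ 0.0004  0.0012 -0.0004 -0.0012  0.0004  0.0013 -0.0007 -0.001 ]
to lens in tool mm [ 1.02391408e+01  2.38941530e+02 -1.11260992e-01]
```

send_rows(
  deltas=[1,20,0,0,0,0,1,38,0,0,0,0,1,40,5,0,0,0,2,40,10,0,0,0,2,40,15,0,0,0,2,38,15,0,0,0,1,23,10,0,0,0,0,0,0,0,0,0],
)

```text
time: 8.15
ee_pos: [0.5071, 0.2227, 0.1393]
tcp_rot: [[-0.945, 0.327, -0.008], [0.327, 0.945, -0.001], [0.007, -0.004, -1.0]]
ft_force: [-0.2, -0.6, -0.0]
finger_gap: 0.0855
```

send_rows(
  deltas=[0,0,0,0,0,0,0,0,0,0,0,0,0,0,0,0,0,0,0,0,0,0,0,0],
)

```text
time: 8.48
ee_pos: [0.5097, 0.2188, 0.1452]
tcp_rot: [[-0.943, 0.333, 0.001], [0.333, 0.943, -0.0], [-0.001, 0.0, -1.0]]
ft_force: [0.1, 0.5, -0.0]
finger_gap: 0.0853
```

Run:
```python
from wl import *
print(state()['qvel'])
wl('w7.png',[('lens_center',.007)])
im=cv2.imread('pics/w7.png')
cv2.imwrite('pics/w7a.png',cv2.resize(im[150:300,180:330],None,fx=4,fy=4,interpolation=cv2.INTER_CUBIC))
```

```text
[ 0.00037322 -0.00365943 -0.0039868   0.00198923 -0.00176087  0.00131861]
8.48 [0.5097 0.2188 0.1452] [[-0.943, 0.3329, 0.0008], [0.3329, 0.943, -0.0], [-0.0007, 0.0003, -1.0]] [ 0.13205176  0.52022351 -0.02886837] 0.08529342164659517
lens_center []
```

View pics/w7.png

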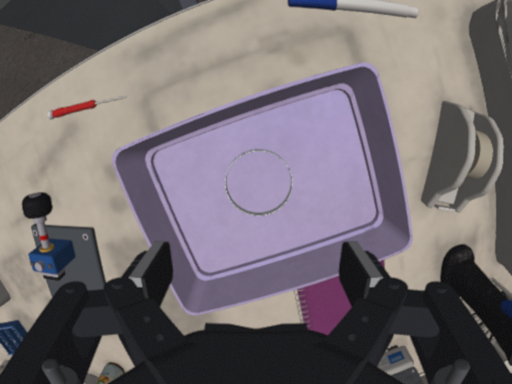

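View pics/w7a.png

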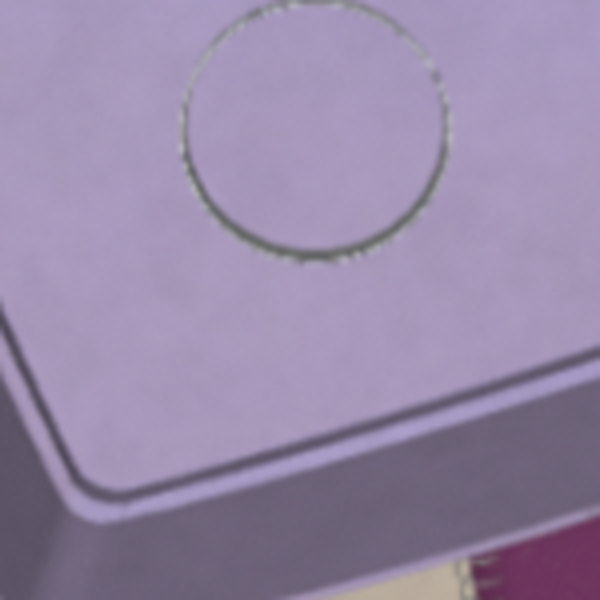

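Run:
```python
from fit import *
ci=camera_info('wrist');s=state();print(s['time'],s['ee_pos'])
a=at_z(ci,(258.85,182.1),.0068,True);print(a, 'tool mm',s['tcp_rot'].T@(a-s['ee_pos'])*1000)
l=at_z(ci,(225.1,182),.0068,True);r=at_z(ci,(292.6,182),.0068,True);print(np.linalg.norm(l-r))
print(ci['origin'],s['tcp_rot'].T@(np.array(ci['origin'])-s['ee_pos']), s['tcp_rot'].T@np.array(ci['attitude']))
for k in [(372,64),(118,157),(410,240),(190,312)]: print(at_z(ci,k,.055,True))
```

```text
8.5833 [0.50985158 0.21901013 0.14537118]
[0.50966011 0.22245293 0.0068    ] tool mm [  1.46637576   3.0938536  138.57177938]
0.06612883528501734
[0.44161279 0.24281257 0.28809121] [ 0.07212606 -0.00017014 -0.14279321] [[-8.88873158e-04 -9.59513653e-01 -2.81660718e-01]
 [ 9.99999604e-01 -8.38909900e-04 -2.97973047e-04]
 [ 4.96212423e-05 -2.81660871e-01  9.59514018e-01]]
[0.43469314 0.34538575 0.055     ]
[0.43647526 0.12057565 0.055     ]
[0.59921323 0.34414226 0.055     ]
[0.60115613 0.11675654 0.055     ]
```

send_rows(
  deltas=[1.5,3,20,0,0,0,0,0,30,0,0,0,0,0,30,0,0,0,0,0,25,0,0,0,0,0,20,0,0,0,0,0,10,0,0,0,0,0,0,0,0,0,0,0,0,0,0,0],
  hand=86,
  newtons=20,
)

```text
time: 9.25
ee_pos: [0.5095, 0.2229, 0.0102]
tcp_rot: [[-0.943, 0.332, 0.0], [0.332, 0.943, 0.0], [-0.0, 0.0, -1.0]]
ft_force: [0.6, 0.5, 0.5]
finger_gap: 0.0732
```

send_rows(
  deltas=[0,0,0,0,0,0,0,0,0,0,0,0,0,0,0,0,0,0],
)

```text
time: 9.5
ee_pos: [0.5104, 0.2235, 0.0115]
tcp_rot: [[-0.943, 0.331, 0.003], [0.331, 0.943, 0.001], [-0.003, 0.002, -1.0]]
ft_force: [-0.1, -0.3, -0.2]
finger_gap: 0.0735
```

Run:
```python
from wl import *
wl('w8.png',[])
im=cv2.imread('pics/w8.png')
cv2.imwrite('pics/w8a.png',cv2.resize(im[180:384,130:390],None,fx=3,fy=2.9,interpolation=cv2.INTER_CUBIC))
```

```text
9.5 [0.5104 0.2235 0.0115] [[-0.9435, 0.3314, 0.003], [0.3314, 0.9435, 0.0009], [-0.0025, 0.0018, -1.0]] [-0.05630743 -0.30380452 -0.23541743] 0.07345390572581648
```

View pics/w8a.png

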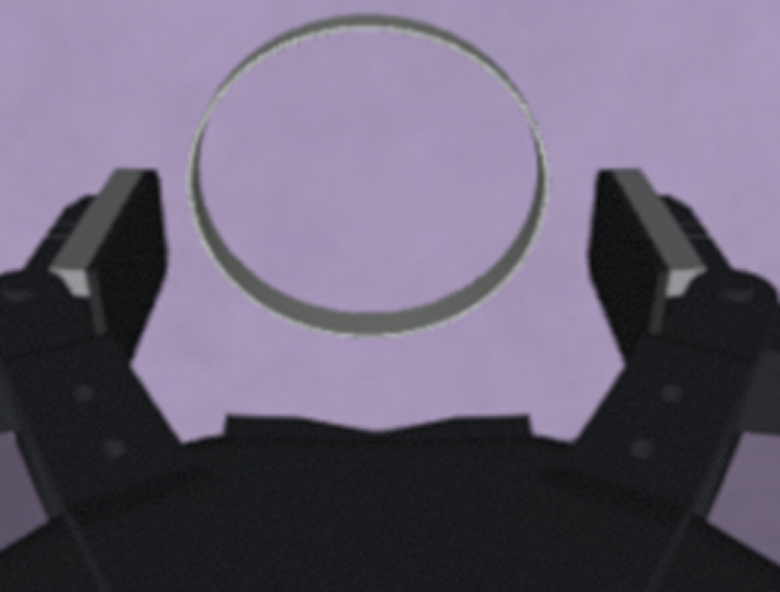

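Run:
```python
from fit import *
ci=camera_info('wrist');s=state();print(s['ee_pos'])
q=[(368,14),(368,336),(190,175),(548,175),(245,62),(480,50),(240,280),(490,280)]
for z in (.0068,):
  w=np.array([(s['tcp_rot'].T@(at_z(ci,(a/3+130-.3,b/2.9+180-.3),z,True)-s['ee_pos']))[:2]*1000 for a,b in q])
  f=least_squares(lambda q:np.hypot(*(w-q[:2]).T)-q[2],[0,0,30]);print(z,f.x,np.round(f.fun,1))
```

```text
[0.51013493 0.22346645 0.01113628]
0.0068 [ 0.11975941 -1.96084477 33.17378197] [ 0.6  1.7 -0.3  0.1 -0.4  0.2 -0.4 -1.5]
```

send_rows(
  deltas=[0,-1.8,5,0,0,0,0,0,4,0,0,0,0,0,2.5,0,0,0,0,0,0,0,0,0,0,0,0,0,0,0],
)

```text
time: 9.97
ee_pos: [0.5081, 0.2214, -0.0024]
tcp_rot: [[-0.944, 0.331, -0.001], [0.331, 0.944, -0.0], [0.001, -0.001, -1.0]]
ft_force: [-0.1, -0.6, -0.0]
finger_gap: 0.0735
```

Run:
```python
from wl import *
wl('w9.png',[])
im=cv2.imread('pics/w9.png')
cv2.imwrite('pics/w9a.png',cv2.resize(im[180:384,130:390],None,fx=3,fy=2.9,interpolation=cv2.INTER_CUBIC))
```

```text
9.97 [ 0.5081  0.2214 -0.0024] [[-0.9435, 0.3313, -0.001], [0.3313, 0.9435, -0.0003], [0.0009, -0.0006, -1.0]] [-0.06988916 -0.64847965 -0.04229488] 0.0734900541473023
```

View pics/w9a.png

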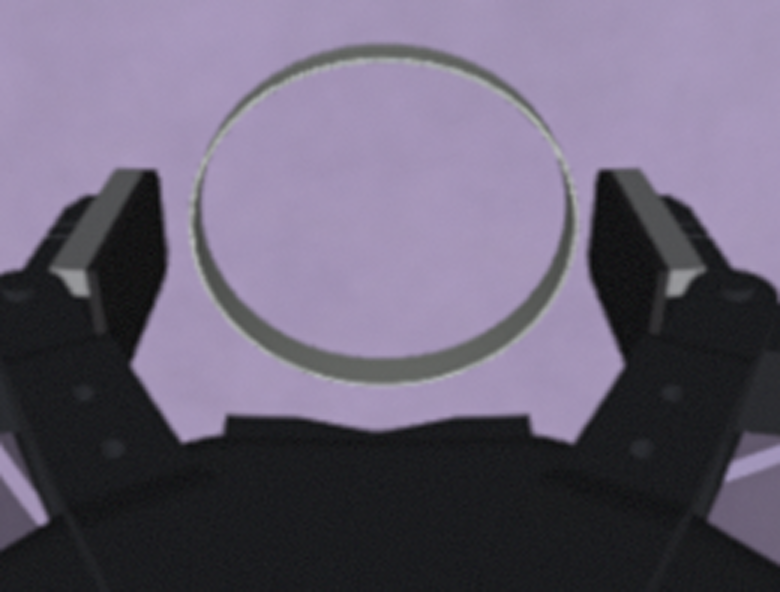

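send_rows(
  deltas=[0,0,0,0,0,0,0,0,0,0,0,0,0,0,0,0,0,0,0,0,0,0,0,0,0,0,0,0,0,0],
  hand=60,
  newtons=22,
)

```text
time: 10.43
ee_pos: [0.5089, 0.2215, -0.0013]
tcp_rot: [[-0.944, 0.331, 0.001], [0.331, 0.944, 0.0], [-0.001, 0.0, -1.0]]
ft_force: [-1.3, -1.1, 4.7]
finger_gap: 0.0617
```

Run:
```python
from wl import *
wl('w10.png',[])
im=cv2.imread('pics/w10.png')
cv2.imwrite('pics/w10a.png',cv2.resize(im[180:384,130:390],None,fx=3,fy=2.9,interpolation=cv2.INTER_CUBIC))
```

```text
10.43 [ 0.5089  0.2215 -0.0013] [[-0.9435, 0.3313, 0.0006], [0.3313, 0.9435, 0.0], [-0.0006, 0.0002, -1.0]] [-1.2635947  -1.06792768  4.68697683] 0.06166733263050854
```

View pics/w10a.png

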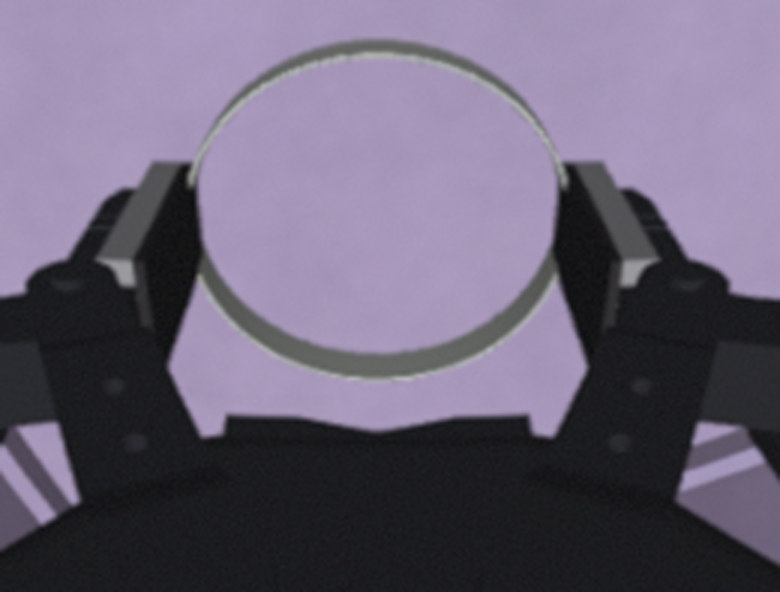

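send_rows(
  deltas=[0,0,-4,0,0,0,0,0,-10,0,0,0,0,0,-20,0,0,0,0,0,-25,0,0,0,0,0,-25,0,0,0,0,0,-25,0,0,0,0,0,-12,0,0,0,0,0,0,0,0,0],
)

```text
time: 11.15
ee_pos: [0.5109, 0.2222, 0.1234]
tcp_rot: [[-0.943, 0.331, 0.007], [0.331, 0.944, 0.002], [-0.006, 0.005, -1.0]]
ft_force: [0.6, -0.2, 0.8]
finger_gap: 0.0618
```

Run:
```python
from wl import *
wl('w11.png',[])
im=cv2.imread('pics/w11.png')
cv2.imwrite('pics/w11a.png',cv2.resize(im[180:384,130:390],None,fx=3,fy=2.9,interpolation=cv2.INTER_CUBIC))
```

```text
11.15 [0.5109 0.2222 0.1234] [[-0.9435, 0.3313, 0.0073], [0.3314, 0.9435, 0.0022], [-0.0061, 0.0045, -1.0]] [ 0.5510843  -0.16035692  0.77253693] 0.06183310310435182
```

View pics/w11a.png

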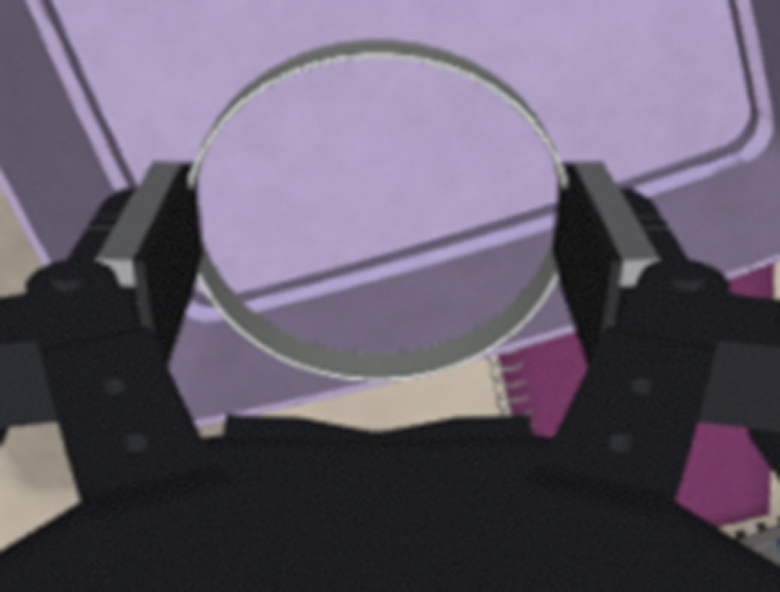

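The lens is held level, with its centre midway between the pads. Moving it over the rest now.

send_rows(
  deltas=[-8,-12,0,0,0,0,-16,-25,0,0,0,0,-20,-30,0,0,0,0,-21,-32,0,0,0,0,-21,-32,0,0,0,0,-21,-32,0,0,0,0,-19,-30,0,0,0,0,-15,-24,0,0,0,0],
)

```text
time: 11.87
ee_pos: [0.5684, -0.0323, 0.1165]
tcp_rot: [[-0.943, 0.333, -0.004], [0.333, 0.943, 0.0], [0.004, -0.001, -1.0]]
ft_force: [0.9, 0.5, 0.2]
finger_gap: 0.062
```

send_rows(
  deltas=[-10,-14,0,0,0,0,-5,-8,0,0,0,0,0,0,0,0,0,0,0,0,0,0,0,0,0,0,0,0,0,0,0,0,0,0,0,0],
)

```text
time: 12.37
ee_pos: [0.576, -0.0544, 0.1187]
tcp_rot: [[-0.944, 0.33, -0.001], [0.33, 0.944, 0.0], [0.001, 0.0, -1.0]]
ft_force: [0.2, 1.3, -0.9]
finger_gap: 0.0621
```

Run:
```python
from wl import *
wl('w12.png',[]); print(state()['qvel'])
```

```text
12.37 [ 0.576  -0.0544  0.1187] [[-0.944, 0.3299, -0.0008], [0.3299, 0.944, 0.0005], [0.001, 0.0002, -1.0]] [ 0.19885848  1.30821069 -0.91017978] 0.06206722173925702
[-0.00238026 -0.00231829 -0.00412705 -0.00202056 -0.00039281 -0.00087228]
```

View pics/w12.png

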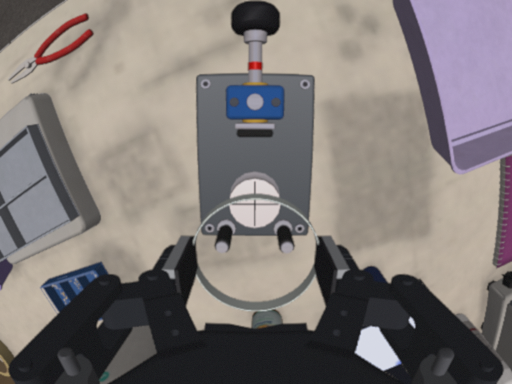

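Run:
```python
import cv2
im=cv2.imread('pics/w12.png')
cv2.imwrite('pics/w12a.png',cv2.resize(im[60:260,185:330],None,fx=4,fy=3,interpolation=cv2.INTER_CUBIC))
```

```text
(no output)
```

View pics/w12a.png

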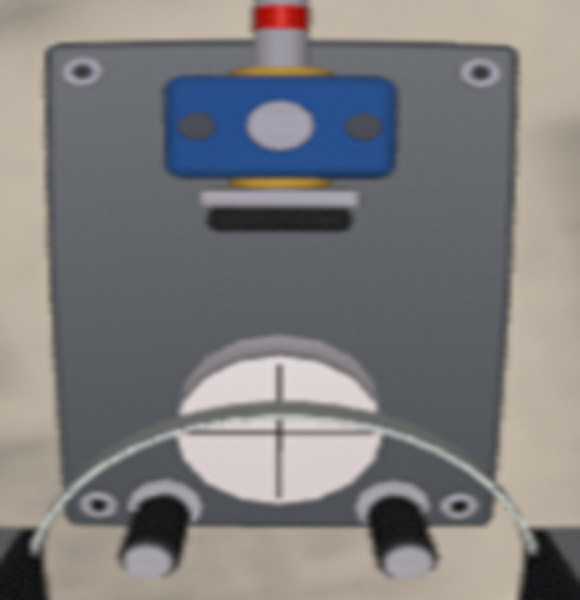

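Run:
```python
from fit import *
ci=camera_info('wrist');s=state();E=s['ee_pos'];R=s['tcp_rot'];print(s['time'],E)
raw=[((-61,50,12),(518,46)),((-61,-50,12),(45,46)),((84,-50,12),(70,525)),((84,50,12),(495,525)),((45,0,34),(279,432)),((74.5,-25.5,54),(147,562)),((74.5,25.5,54),(408,562)),((-35,0,65),(281,126))]
obs=[(q,(a/4+184.6,b/3+59.7)) for q,(a,b) in raw]
for dz in (0,-.003,-.005):
    c2=dict(ci);c2['origin']=np.array(ci['origin'])+[0,0,dz]
    p,r=jfit(c2,obs);c,sn=np.cos(p[2]),np.sin(p[2])
    S=np.array([p[0]+c*.045,p[1]+sn*.045,E[2]])
    print(dz,p[:2],np.degrees(p[2]),r.tolist(),'seat',S[:2],'tool mm',R.T@(S-E)*1000)
a=at_z(ci,obs[4][1],.034,True);print('rest direct',a)
# lens in hand: from w11/w12 using outer bounds: w11a crop
q=[(378,39),(378,379)];
print([R.T@(at_z(ci,(a/3+129.7,b/2.9+179.7),E[2]+z,True)-E)*1000 for (a,b),z in zip(q,(.0048,.0113))])
print('tool ang',np.degrees(np.arctan2(-R[1,0],-R[0,0])))
```

```text
12.4167 [ 0.57616559 -0.0544641   0.11890596]
0 [ 0.53620569 -0.04129051] -19.43142290394696 [[0.8, -1.0], [-0.9, -1.2], [-1.2, 1.1], [0.0, 1.3], [0.3, -0.1], [0.5, 0.3], [0.6, 0.4], [-0.2, -0.2]] seat [ 0.5786425  -0.05626103] tool mm [-2.93096805e+00 -8.79495942e-01 -1.69018419e-03]
-0.003 [ 0.53563243 -0.04108264] -19.4316669925898 [[1.5, -2.1], [-1.6, -2.3], [-1.8, 1.8], [0.6, 2.0], [0.3, 0.4], [0.1, 1.3], [1.0, 1.5], [-0.2, -1.3]] seat [ 0.57806918 -0.05605335] tool mm [-2.32122665e+00 -8.72518760e-01 -1.35781511e-03]
-0.005 [ 0.53525142 -0.04094448] -19.43183578619915 [[2.0, -2.9], [-2.1, -3.1], [-2.2, 2.3], [1.0, 2.5], [0.3, 0.7], [-0.2, 2.0], [1.3, 2.2], [-0.2, -2.0]] seat [ 0.57768813 -0.05591531] tool mm [-1.91597059e+00 -8.67878514e-01 -1.13691035e-03]
rest direct [ 0.57864144 -0.05647852  0.034     ]
[array([31.91801647, -0.06315825, -4.78264913]), array([-33.71494438,  -0.10617426, -11.31834912])]
tool ang -19.256895439515034
```

send_rows(
  deltas=[-0.5,-0.8,15,0,0,0,0,0,22,0,0,0,0,0,20,0,0,0,0,0,15,0,0,0,0,0,9,0,0,0,0,0,3,0,0,0,0,0,0,0,0,0,0,0,0,0,0,0],
)

```text
time: 13.08
ee_pos: [0.5773, -0.0564, 0.0361]
tcp_rot: [[-0.944, 0.331, 0.001], [0.331, 0.944, -0.0], [-0.001, 0.0, -1.0]]
ft_force: [-1.2, 1.3, 0.3]
finger_gap: 0.0619
```

Run:
```python
from wl import *
wl('w13.png',[]); print(state()['qvel'])
```

```text
13.08 [ 0.5773 -0.0564  0.0361] [[-0.9436, 0.331, 0.0012], [0.331, 0.9436, -0.0002], [-0.0012, 0.0002, -1.0]] [-1.15275829  1.34245755  0.28518253] 0.061853377878771376
[-0.0012338  -0.0032016  -0.00124715  0.0029536   0.00195494 -0.00019749]
```

View pics/w13.png

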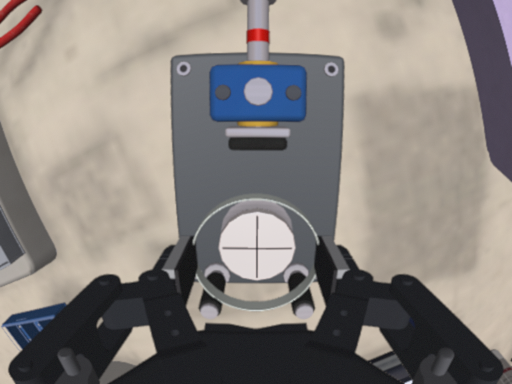

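send_rows(
  deltas=[0,0,2,0,0,0,0,0,1.5,0,0,0,0,0,1,0,0,0,0,0,0,0,0,0,0,0,0,0,0,0],
)

```text
time: 13.55
ee_pos: [0.5768, -0.0567, 0.0308]
tcp_rot: [[-0.943, 0.332, 0.0], [0.332, 0.943, -0.0], [-0.0, -0.0, -1.0]]
ft_force: [-0.2, 1.1, -0.1]
finger_gap: 0.0621
```

send_rows(
  deltas=[0,0,0.6,0,0,0,0,0,0,0,0,0,0,0,0,0,0,0],
)

```text
time: 13.8
ee_pos: [0.5769, -0.0568, 0.0307]
tcp_rot: [[-0.943, 0.331, 0.0], [0.331, 0.943, -0.0], [-0.0, -0.0, -1.0]]
ft_force: [-2.9, 1.1, 4.7]
finger_gap: 0.0616
```

send_rows(
  deltas=[0,0,0.6,0,0,0,0,0,0,0,0,0,0,0,0,0,0,0],
)

```text
time: 14.05
ee_pos: [0.5769, -0.0568, 0.0307]
tcp_rot: [[-0.943, 0.331, -0.0], [0.331, 0.943, -0.0], [0.0, -0.0, -1.0]]
ft_force: [-3.8, 1.2, 9.3]
finger_gap: 0.0623
```

Contact came at the predicted TCP height of 30.7 mm. I'll ease the pressure and release.

send_rows(
  deltas=[0,0,-0.9,0,0,0,0,0,0,0,0,0,0,0,0,0,0,0],
)

```text
time: 14.3
ee_pos: [0.5769, -0.0567, 0.0307]
tcp_rot: [[-0.943, 0.331, 0.0], [0.331, 0.943, -0.0], [-0.0, -0.0, -1.0]]
ft_force: [-2.1, 1.4, 5.0]
finger_gap: 0.0619
```

send_rows(
  deltas=[0,0,0,0,0,0,0,0,0,0,0,0,0,0,0,0,0,0,0,0,0,0,0,0,0,0,0,0,0,0,0,0,0,0,0,0],
  hand=88,
)

```text
time: 14.8
ee_pos: [0.5767, -0.0567, 0.0302]
tcp_rot: [[-0.943, 0.331, -0.0], [0.331, 0.943, -0.0], [0.0, -0.0, -1.0]]
ft_force: [-0.9, -0.0, 1.2]
finger_gap: 0.075
```

Run:
```python
from wl import *
wl('w14.png',[])
```

```text
14.8 [ 0.5767 -0.0567  0.0302] [[-0.9435, 0.3314, -0.0001], [0.3314, 0.9435, -0.0], [0.0001, -0.0, -1.0]] [-0.9348768  -0.04401864  1.22479678] 0.074967793362259
```

View pics/w14.png

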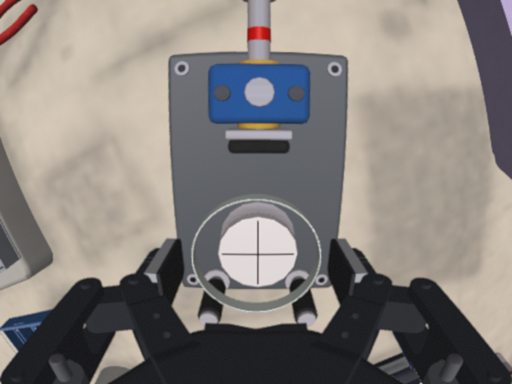

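send_rows(
  deltas=[0,0,-8,0,0,0,0,0,-15,0,0,0,0,0,-25,0,0,0,0,0,-30,0,0,0,0,0,-12,0,0,0,0,0,0,0,0,0,0,0,0,0,0,0,0,0,0,0,0,0],
  hand=95,
)

```text
time: 15.52
ee_pos: [0.5756, -0.0564, 0.1186]
tcp_rot: [[-0.943, 0.331, -0.003], [0.331, 0.943, 0.001], [0.003, -0.0, -1.0]]
ft_force: [-0.3, 0.6, 0.8]
finger_gap: 0.0815
```

Run:
```python
from wl import *
wl('w15.png',[])
im=cv2.imread('pics/w15.png')
cv2.imwrite('pics/w15a.png',cv2.resize(im[60:280,170:345],None,fx=4,fy=2.7,interpolation=cv2.INTER_CUBIC))
```

```text
15.52 [ 0.5756 -0.0564  0.1186] [[-0.9435, 0.3314, -0.0026], [0.3314, 0.9435, 0.0006], [0.0026, -0.0003, -1.0]] [-0.27694053  0.55790972  0.83717379] 0.08149008162742219
```

View pics/w15a.png

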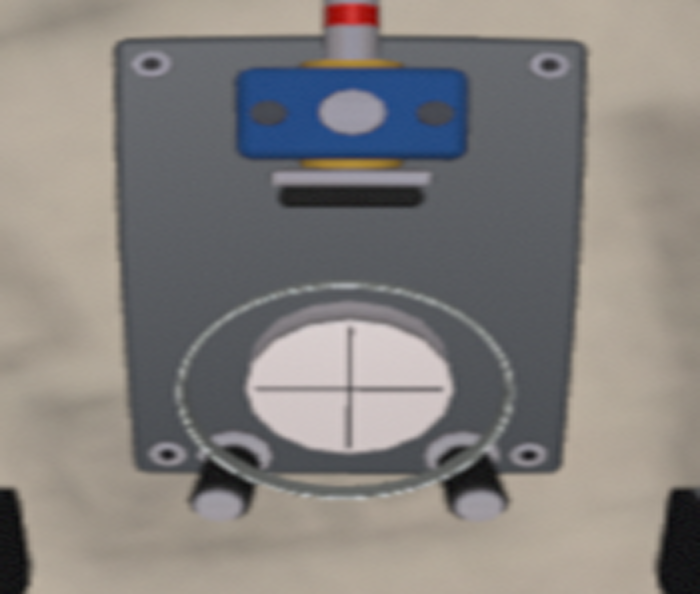

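The lens lies flat and centred on the rest at about (257,205), clear of the fingers. Going back to the knob.

send_rows(
  deltas=[15,0,0,0,0,0,28,0,0,0,0,0,30,0,0,0,0,0,30,0.5,0,0,0,0,26,0,0,0,0,0,16,0,0,0,0,0,0,0,0,0,0,0,0,0,0,0,0,0],
  hand=100,
)

```text
time: 16.23
ee_pos: [0.4392, -0.0079, 0.119]
tcp_rot: [[-0.944, 0.331, -0.002], [0.331, 0.944, 0.0], [0.002, -0.0, -1.0]]
ft_force: [0.1, -0.8, -0.1]
finger_gap: 0.0854
```

send_rows(
  deltas=[0,0,20,0,0,0,0,0,20,0,0,0,0,0,0,0,0,0,0,0,0,0,0,0,0,0,0,0,0,0],
)

```text
time: 16.65
ee_pos: [0.4409, -0.0084, 0.0809]
tcp_rot: [[-0.943, 0.332, 0.0], [0.332, 0.943, -0.0], [-0.0, -0.0, -1.0]]
ft_force: [1.1, 0.7, 0.9]
finger_gap: 0.0856
```

Run:
```python
from wl import *
wl('w16.png',[])
```

```text
16.65 [ 0.4409 -0.0084  0.0809] [[-0.9434, 0.3316, 0.0002], [0.3316, 0.9434, -0.0001], [-0.0002, -0.0, -1.0]] [1.0607577  0.66515011 0.86211097] 0.085587425329457
```

View pics/w16.png

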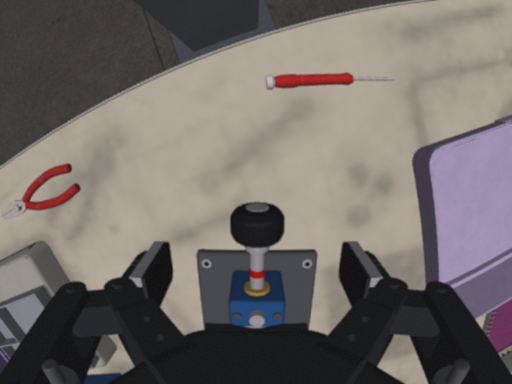

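send_rows(
  deltas=[0,0,15,0,0,0,0,0,20,0,0,0,0,0,15,0,0,0,0,0,10,0,0,0,0,0,0,0,0,0,0,0,0,0,0,0],
)

```text
time: 17.2
ee_pos: [0.4405, -0.0082, 0.0209]
tcp_rot: [[-0.943, 0.331, 0.0], [0.331, 0.943, -0.0], [-0.0, 0.0, -1.0]]
ft_force: [0.8, -0.7, 0.2]
finger_gap: 0.0853
```

send_rows(
  deltas=[0,0,0,0,0,0,0,0,0,0,0,0,0,0,0,0,0,0,0,0,0,0,0,0,0,0,0,0,0,0,0,0,0,0,0,0,0,0,0,0,0,0],
  hand=25,
  newtons=60,
)

```text
time: 17.78
ee_pos: [0.4409, -0.0075, 0.0216]
tcp_rot: [[-0.943, 0.332, 0.002], [0.332, 0.943, 0.002], [-0.001, 0.002, -1.0]]
ft_force: [-1.8, 3.6, 5.4]
finger_gap: 0.0337
```

send_rows(
  deltas=[-2,0,0,0,0,0,-2.5,0,0,0,0,0,-2.5,0,0,0,0,0,-2.5,0,0,0,0,0,-2.5,0,0,0,0,0,-2,0,0,0,0,0,-2,0,0,0,0,0,0,0,0,0,0,0],
)

```text
time: 18.45
ee_pos: [0.4577, -0.0135, 0.0216]
tcp_rot: [[-0.943, 0.332, 0.006], [0.332, 0.943, 0.0], [-0.006, 0.002, -1.0]]
ft_force: [5.3, 2.7, 0.9]
finger_gap: 0.0339
```

send_rows(
  deltas=[-1,0,0,0,0,0,-1,0,0,0,0,0,-1,0,0,0,0,0,-1,0,0,0,0,0,-1,0,0,0,0,0,0,0,0,0,0,0],
)

```text
time: 18.95
ee_pos: [0.4626, -0.0152, 0.0217]
tcp_rot: [[-0.943, 0.332, 0.006], [0.332, 0.943, 0.0], [-0.006, 0.002, -1.0]]
ft_force: [6.5, 2.3, 1.2]
finger_gap: 0.0338
```

send_rows(
  deltas=[-1,0,0,0,0,0,0,0,0,0,0,0,0,0,0,0,0,0],
)

```text
time: 19.2
ee_pos: [0.4631, -0.0153, 0.0216]
tcp_rot: [[-0.943, 0.332, 0.005], [0.332, 0.943, 0.0], [-0.005, 0.002, -1.0]]
ft_force: [5.0, 2.9, 1.8]
finger_gap: 0.0338
```

send_rows(
  deltas=[-1,0,0,0,0,0,0,0,0,0,0,0,0,0,0,0,0,0],
)

```text
time: 19.45
ee_pos: [0.4634, -0.0155, 0.0216]
tcp_rot: [[-0.943, 0.332, 0.004], [0.332, 0.943, 0.001], [-0.003, 0.002, -1.0]]
ft_force: [2.7, 3.8, 4.6]
finger_gap: 0.0336
```

The plunger reads about 5.9 mm and has stopped against the lens. Releasing the knob and rising for a check.

send_rows(
  deltas=[0,0,0,0,0,0,0,0,0,0,0,0,0,0,0,0,0,0,0,0,0,0,0,0,0,0,0,0,0,0,0,0,0,0,0,0],
  hand=100,
)

```text
time: 19.95
ee_pos: [0.4614, -0.0158, 0.0201]
tcp_rot: [[-0.943, 0.331, -0.001], [0.331, 0.943, -0.0], [0.001, -0.0, -1.0]]
ft_force: [-0.1, 0.1, -0.0]
finger_gap: 0.0855
```

send_rows(
  deltas=[0,0,-15,0,0,0,0,0,-30,0,0,0,0,0,-30,0,0,0,0,0,-25,0,0,0,0,0,0,0,0,0,0,0,0,0,0,0],
)

```text
time: 20.45
ee_pos: [0.4631, -0.0161, 0.1224]
tcp_rot: [[-0.943, 0.331, 0.004], [0.331, 0.943, -0.001], [-0.004, 0.0, -1.0]]
ft_force: [0.6, 0.1, -0.6]
finger_gap: 0.0855
```

send_rows(
  deltas=[-15,0,0,0,0,0,-25,0,0,0,0,0,-25,0,0,0,0,0,-25,0,0,0,0,0,-15,0,0,0,0,0,0,0,0,0,0,0,0,0,0,0,0,0,0,0,0,0,0,0],
)

```text
time: 21.12
ee_pos: [0.5592, -0.0501, 0.1187]
tcp_rot: [[-0.944, 0.331, -0.003], [0.331, 0.944, 0.001], [0.003, -0.0, -1.0]]
ft_force: [-0.0, -0.8, -0.1]
finger_gap: 0.0853
```

Run:
```python
from wl import *
wl('w17.png',[]);snap('side','side17.png')
im=cv2.imread('pics/w17.png')
cv2.imwrite('pics/w17a.png',cv2.resize(im[20:280,170:345],None,fx=3.6,fy=2.3,interpolation=cv2.INTER_CUBIC))
cv2.imwrite('pics/w17s.png',cv2.resize(cv2.imread('pics/side17.png')[150:270,190:330],None,fx=5,fy=5,interpolation=cv2.INTER_CUBIC))
```

```text
21.12 [ 0.5592 -0.0501  0.1187] [[-0.9435, 0.3313, -0.0033], [0.3313, 0.9435, 0.0007], [0.0034, -0.0004, -1.0]] [-0.01754341 -0.76433545 -0.10889288] 0.08525877384629413
```

View pics/w17a.png

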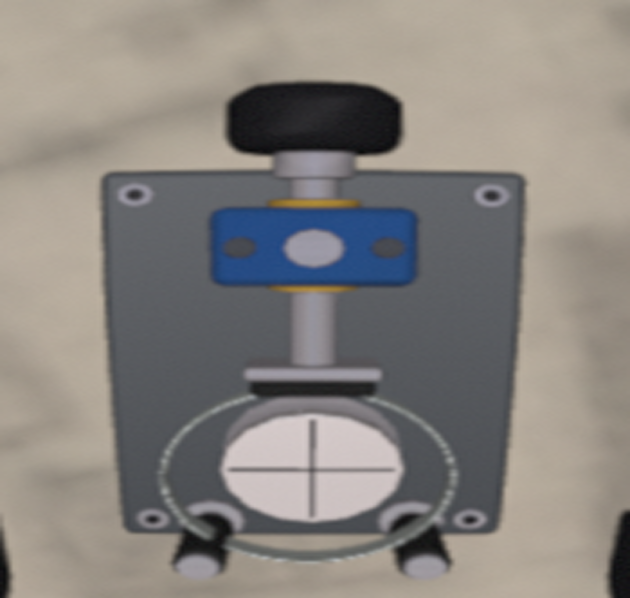

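View pics/w17s.png

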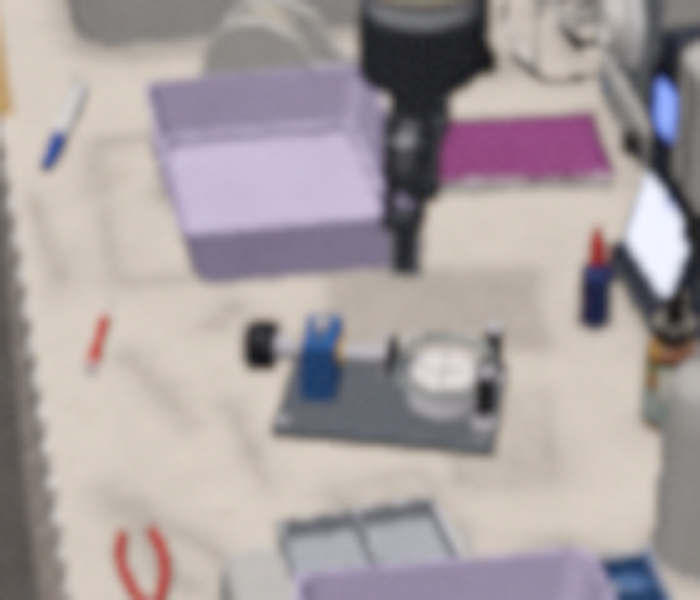

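Run:
```python
from wl import *
from fit import *
import time
print(state()['time'],state()['ee_pos'],np.abs(state()['qvel']).max())
ci=camera_info('wrist');snap('wrist','w18.png')
im=cv2.imread('pics/w18.png')
cv2.imwrite('pics/w18a.png',cv2.resize(im[160:280,190:330],None,fx=5,fy=5,interpolation=cv2.INTER_CUBIC))
```

```text
21.2167 [ 0.55948256 -0.05005267  0.11948162] 0.008176829440886142
```

View pics/w18a.png

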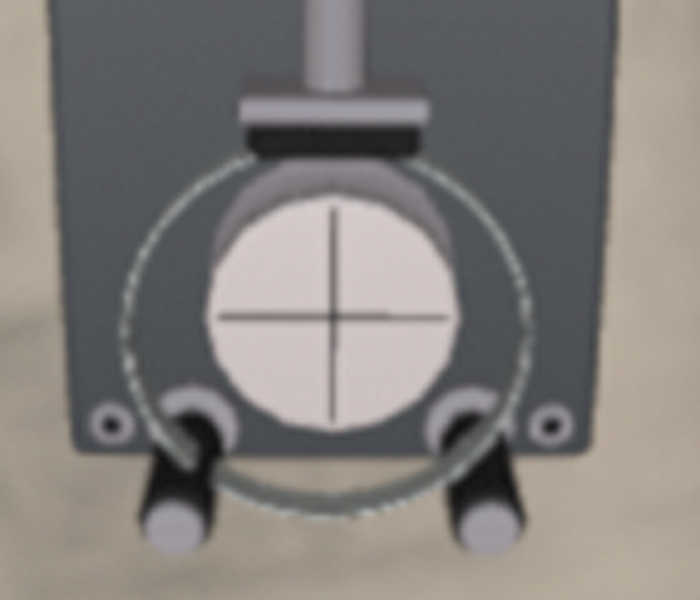

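Run:
```python
from fit import *
ci=camera_info('wrist')
px=lambda a,b:(a/5+189.6,b/5+159.6)
obs=[((45,0,34),px(333.5,314)),((74.5,-25.5,54),px(175,526)),((74.5,25.5,54),px(490,527))]
p,r=jfit(ci,obs);print(p,np.degrees(p[2]),r.tolist())
c,s=np.cos(p[2]),np.sin(p[2])
big=cv2.imread('pics/w18a.png')
def P(x,y,z): q=proj(ci,[p[0]+(c*x-s*y)/1e3,p[1]+(s*x+c*y)/1e3,z/1e3],True);return np.array([(q[0]-189.6)*5,(q[1]-159.6)*5])
for z,col in ((35.5,(0,0,255)),(42,(0,255,0))):
  pts=np.array([P(45+32.5*np.cos(t),32.5*np.sin(t),z) for t in np.linspace(0,6.283,90)])
  print(z,pts.min(0),pts.max(0))
  for q in pts: cv2.circle(big,tuple(int(v) for v in q),1,col,-1)
cv2.imwrite('pics/w18m.png',big)
```

```text
[ 0.53579124 -0.04096576 -0.34308458] -19.657298184553397 [[-0.0, -0.2], [-0.1, 0.1], [0.1, 0.1]]
35.5 [136.71716887 124.99423754] [529.98623198 490.04011902]
42 [131.82911498 135.59773248] [535.06925025 508.30896711]
```

View pics/w18m.png

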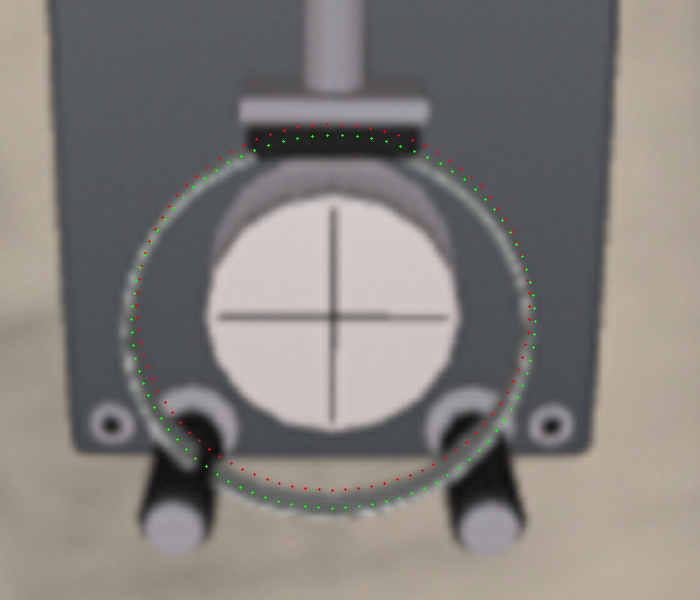

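Run:
```python
from fit import *
# go on with the w18 pose for camera relative to TCP
ci=camera_info('wrist');s=state();R=s['tcp_rot'];E=s['ee_pos']
rel=R.T@(np.array(ci['origin'])-E);rot=R.T@np.array(ci['attitude'])
R2=np.array([[-0.9435,0.3314,-0.0026],[0.3314,0.9435,0.0006],[0.0026,-0.0003,-1.0]]);E2=np.array([.5756,-.0564,.1186])
c2=dict(ci);c2['origin']=E2+R2@rel;c2['attitude']=R2@rot
px=lambda a,b:(a/4+169.6,b/2.7+59.7)
obs=[((45,0,34),px(349.5,386)),((74.5,-25.5,54),px(219,503)),((74.5,25.5,54),px(478,503))]
p,r=jfit(c2,obs);print(p,r.tolist());c,sn=np.cos(p[2]),np.sin(p[2])
for z in (35.5,42):
  pts=np.array([proj(c2,[p[0]+(c*x-sn*y)/1e3,p[1]+(sn*x+c*y)/1e3,z/1e3],True) for x,y in [(45+32.5*np.cos(t),32.5*np.sin(t)) for t in np.linspace(0,6.283,90)]])
  print(z,((pts.min(0)-[169.6,59.7])*[4,2.7]),((pts.max(0)-[169.6,59.7])*[4,2.7]))
print('observed x 175..516  y 283..499')
```

```text
[ 0.53496242 -0.0409963  -0.34166477] [[-0.1, -0.3], [-0.3, 0.1], [0.4, 0.3]]
35.5 [187.2512851  278.34605629] [510.7793348  486.33510795]
42 [183.09634917 282.49478625] [515.20844041 495.40759939]
observed x 175..516  y 283..499
```

The picture is ambiguous to about 1 mm on whether the lens touches both posts, so I'll take one closer look.

send_rows(
  deltas=[-15,0,10,0,0,0,-15,0,15,0,0,0,-5,0,5,0,0,0,0,0,0,0,0,0,0,0,0,0,0,0,0,0,0,0,0,0,0,0,0,0,0,0],
)

```text
time: 21.85
ee_pos: [0.5938, -0.062, 0.0913]
tcp_rot: [[-0.944, 0.331, 0.001], [0.331, 0.944, -0.0], [-0.001, 0.0, -1.0]]
ft_force: [-0.1, 1.3, -0.5]
finger_gap: 0.0855
```

Run:
```python
from wl import *
wl('w19.png',[])
im=cv2.imread('pics/w19.png')
cv2.imwrite('pics/w19a.png',cv2.resize(im[140:255,185:330],None,fx=5.2,fy=5.2,interpolation=cv2.INTER_CUBIC))
```

```text
21.85 [ 0.5938 -0.062   0.0913] [[-0.9435, 0.3313, 0.001], [0.3313, 0.9435, -0.0002], [-0.0011, 0.0001, -1.0]] [-0.12843094  1.31785264 -0.48914796] 0.085464205023521
```

View pics/w19a.png

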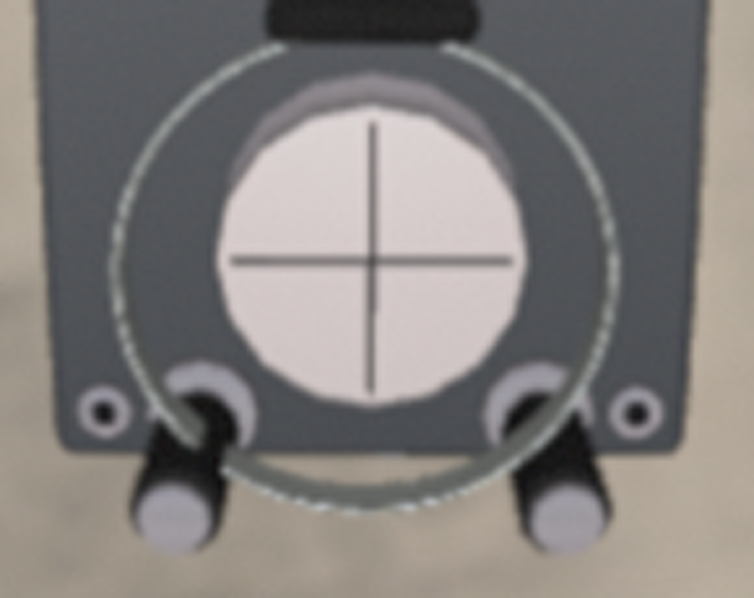

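The closer view shows the lens about 0.7 mm toward −y. It touches the post at (200,440) and probably leaves a small gap at the other. I'll nudge it gently toward +y with one finger so both posts bear.

send_rows(
  deltas=[9,-0.5,0,0,0,0,8,0,0,0,0,0,0,0,15,0,0,0,0,0,18,0,0,0,0,0,15,0,0,0,0,0,0,0,0,0,0,0,0,0,0,0,0,0,0,0,0,0],
  hand=86,
  newtons=20,
)

```text
time: 22.57
ee_pos: [0.5779, -0.057, 0.0434]
tcp_rot: [[-0.944, 0.331, 0.001], [0.331, 0.944, -0.0], [-0.001, 0.0, -1.0]]
ft_force: [-0.1, 0.9, -0.4]
finger_gap: 0.0737
```

send_rows(
  deltas=[0,0,6,0,0,0,0,0,5,0,0,0,0,0,0,0,0,0,0,0,0,0,0,0,0,0,0,0,0,0],
)

```text
time: 22.98
ee_pos: [0.5777, -0.057, 0.0314]
tcp_rot: [[-0.943, 0.331, 0.0], [0.331, 0.943, -0.0], [-0.0, -0.0, -1.0]]
ft_force: [0.6, -0.4, -1.0]
finger_gap: 0.0735
```

Run:
```python
from wl import *
wl('w20.png',[])
im=cv2.imread('pics/w20.png')
cv2.imwrite('pics/w20a.png',cv2.resize(im[170:330,150:360],None,fx=3.7,fy=3.7,interpolation=cv2.INTER_CUBIC))
```

```text
22.98 [ 0.5777 -0.057   0.0314] [[-0.9435, 0.3314, 0.0], [0.3314, 0.9435, -0.0], [-0.0, -0.0, -1.0]] [ 0.59035727 -0.36944257 -0.97857484] 0.0734604612418583
```

View pics/w20a.png

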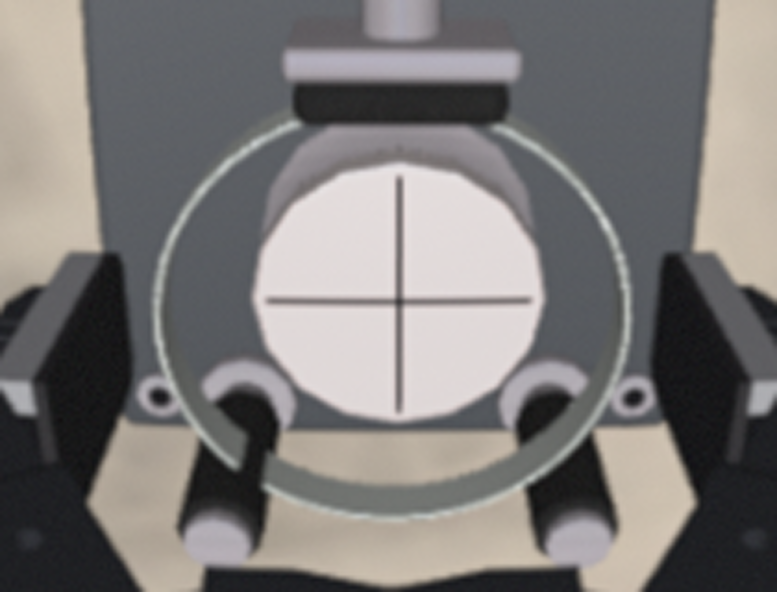

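send_rows(
  deltas=[0,1.5,0,0,0,0,0,1.5,0,0,0,0,0,0,0,0,0,0,0,0,0,0,0,0],
)

```text
time: 23.37
ee_pos: [0.5787, -0.054, 0.0315]
tcp_rot: [[-0.944, 0.331, 0.0], [0.331, 0.944, -0.0], [-0.0, -0.0, -1.0]]
ft_force: [0.2, -1.2, 0.6]
finger_gap: 0.0733
```

send_rows(
  deltas=[0,0.7,0,0,0,0,0,0,0,0,0,0,0,0,0,0,0,0],
)

```text
time: 23.62
ee_pos: [0.5789, -0.0535, 0.0314]
tcp_rot: [[-0.944, 0.331, -0.0], [0.331, 0.944, -0.0], [0.0, -0.0, -1.0]]
ft_force: [-0.3, -1.2, 0.1]
finger_gap: 0.0732
```

send_rows(
  deltas=[0,0.7,0,0,0,0,0,0,0,0,0,0,0,0,0,0,0,0],
)

```text
time: 23.87
ee_pos: [0.5791, -0.0528, 0.0314]
tcp_rot: [[-0.943, 0.331, -0.0], [0.331, 0.943, 0.0], [0.0, -0.0, -1.0]]
ft_force: [0.3, -0.1, 0.0]
finger_gap: 0.0732
```

send_rows(
  deltas=[0,0.7,0,0,0,0,0,0,0,0,0,0,0,0,0,0,0,0],
)

```text
time: 24.12
ee_pos: [0.5794, -0.0522, 0.0314]
tcp_rot: [[-0.943, 0.331, 0.0], [0.331, 0.943, -0.0], [-0.0, -0.0, -1.0]]
ft_force: [0.2, 0.5, 0.2]
finger_gap: 0.0735
```

send_rows(
  deltas=[0,0.5,0,0,0,0,0,0,0,0,0,0,0,0,0,0,0,0],
)

```text
time: 24.37
ee_pos: [0.5794, -0.052, 0.0314]
tcp_rot: [[-0.943, 0.331, -0.0], [0.331, 0.943, -0.001], [0.0, -0.001, -1.0]]
ft_force: [-0.4, -2.2, -0.7]
finger_gap: 0.0731
```

Run:
```python
from wl import *
wl('w21.png',[])
im=cv2.imread('pics/w21.png')
cv2.imwrite('pics/w21a.png',cv2.resize(im[170:330,150:360],None,fx=3.7,fy=3.7,interpolation=cv2.INTER_CUBIC))
```

```text
24.37 [ 0.5794 -0.052   0.0314] [[-0.9435, 0.3314, -0.0002], [0.3314, 0.9435, -0.0005], [0.0, -0.0005, -1.0]] [-0.42796672 -2.21671511 -0.72306468] 0.07310288184556551
```

View pics/w21a.png

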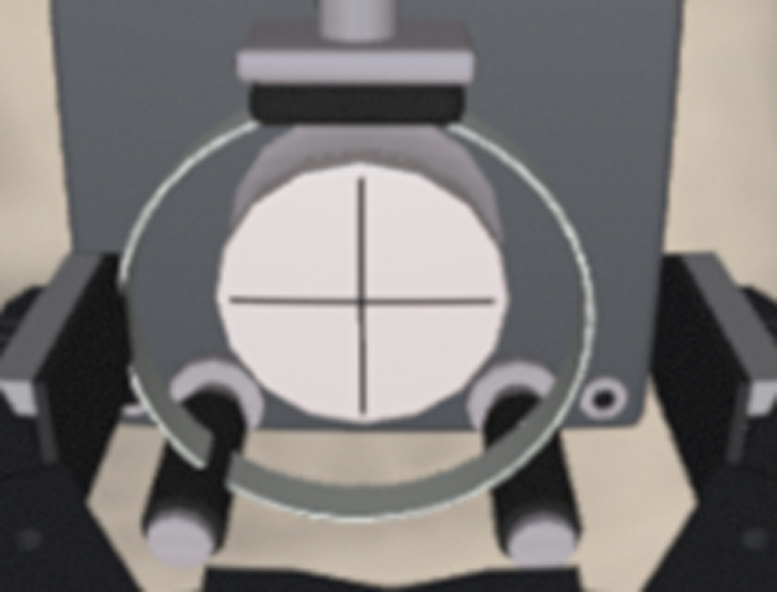

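Touching now, with about 2 N measured. Continuing in small steps.

send_rows(
  deltas=[0,0.5,0,0,0,0,0,0,0,0,0,0,0,0,0,0,0,0],
)

```text
time: 24.67
ee_pos: [0.5797, -0.0513, 0.0314]
tcp_rot: [[-0.943, 0.331, 0.0], [0.331, 0.943, -0.0], [-0.0, -0.0, -1.0]]
ft_force: [-1.0, -2.6, -0.1]
finger_gap: 0.0735
```

send_rows(
  deltas=[0,0.5,0,0,0,0,0,0,0,0,0,0,0,0,0,0,0,0],
)

```text
time: 24.92
ee_pos: [0.5797, -0.0512, 0.0314]
tcp_rot: [[-0.944, 0.331, -0.0], [0.331, 0.944, -0.001], [0.0, -0.001, -1.0]]
ft_force: [-2.2, -4.0, -0.7]
finger_gap: 0.0735
```

Run:
```python
from wl import *
wl('w22.png',[])
im=cv2.imread('pics/w22.png')
cv2.imwrite('pics/w22a.png',cv2.resize(im[170:330,150:360],None,fx=3.7,fy=3.7,interpolation=cv2.INTER_CUBIC))
```

```text
24.92 [ 0.5797 -0.0512  0.0314] [[-0.9435, 0.3313, -0.0003], [0.3313, 0.9435, -0.0008], [0.0, -0.0008, -1.0]] [-2.19656133 -4.0086192  -0.66849608] 0.07352001588779979
```

View pics/w22a.png

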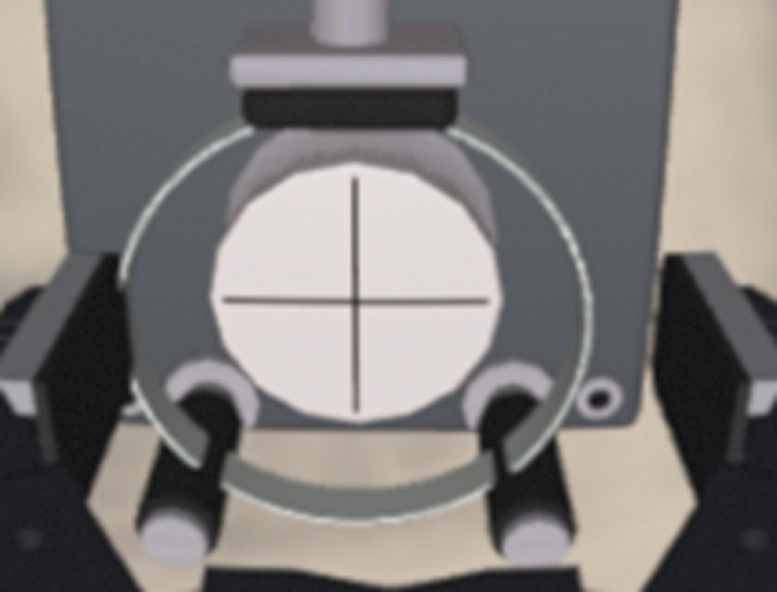

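The lens is now centred: ring centre and cross are both at column 356. The contact marks on the two posts are symmetric. Backing the finger off and rising.

send_rows(
  deltas=[0,-2,0,0,0,0,0,-3,0,0,0,0,0,-1,0,0,0,0,0,0,0,0,0,0,0,0,-8,0,0,0,0,0,-20,0,0,0,0,0,-25,0,0,0,0,0,-20,0,0,0],
)

```text
time: 25.63
ee_pos: [0.5781, -0.0562, 0.1062]
tcp_rot: [[-0.944, 0.331, 0.001], [0.331, 0.944, 0.0], [-0.001, 0.001, -1.0]]
ft_force: [0.9, -0.4, 1.1]
finger_gap: 0.0734
```

send_rows(
  deltas=[0,0,-15,0,0,0,0,0,0,0,0,0,0,0,0,0,0,0,0,0,0,0,0,0,0,0,0,0,0,0],
)

```text
time: 26.05
ee_pos: [0.5767, -0.0561, 0.1176]
tcp_rot: [[-0.944, 0.331, -0.003], [0.331, 0.944, 0.001], [0.003, -0.0, -1.0]]
ft_force: [0.9, 0.0, -0.4]
finger_gap: 0.0733
```

Run:
```python
from wl import *
wl('w23.png',[]);snap('side','side23.png');snap('scene','scene23.png')
im=cv2.imread('pics/w23.png')
cv2.imwrite('pics/w23a.png',cv2.resize(im[20:280,160:350],None,fx=3.6,fy=2.3,interpolation=cv2.INTER_CUBIC))
```

```text
26.05 [ 0.5767 -0.0561  0.1176] [[-0.9435, 0.3313, -0.0029], [0.3313, 0.9435, 0.0008], [0.003, -0.0002, -1.0]] [ 0.85695112  0.02441585 -0.44812702] 0.07325360400024084
```

View pics/w23a.png

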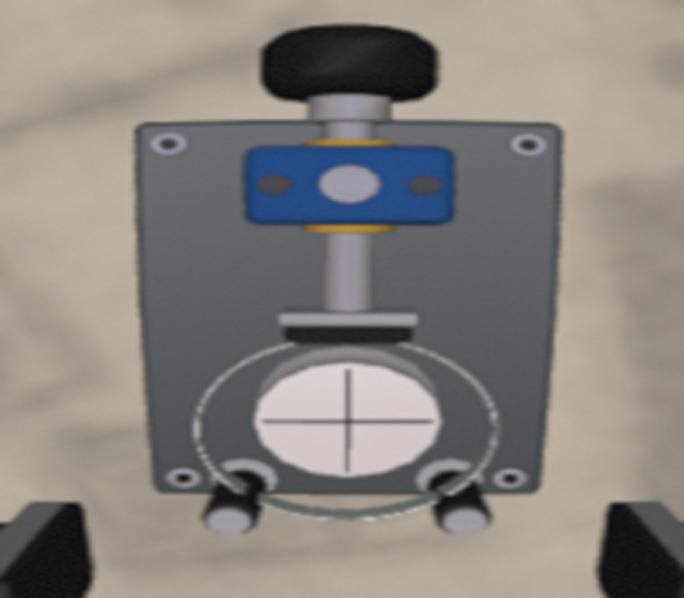

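View pics/scene23.png

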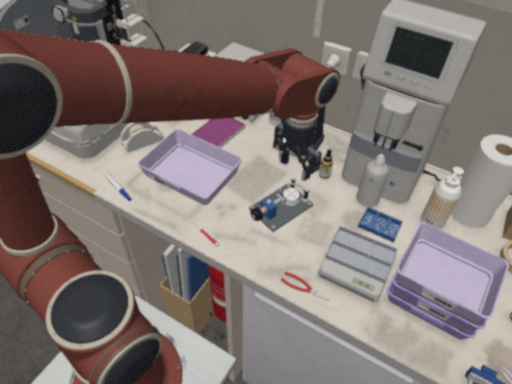

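The lens is clamped and centred between the pad and both posts. The tray and bystanders have not moved in the picture, and the gripper is clear. Handing in.

Run:
```python
from workcell import *
print(close_job())
```

```text
the job is handed in; nothing more can be done
None
```

The lens blank is clamped on the jig and the job was handed in at about 26 s. No verdict was reported.

**What I did:**
- I pulled the knob out until its red band showed and it stayed open.
- I took the lens from the tray by its rim and set it on the white rest. Contact came at the height I expected, and I let go of it there.
- I pushed the knob back in until it stopped on the lens, at about 5.9 mm of travel judging by the arm's position; the nominal figure is 5.5 mm.

**One correction:** after clamping, the lens sat about 0.9 mm to the −y side and seemed to touch only one post. I nudged it across with one finger, at about 4 to 5 N.

**Last checks:**
- While the finger still pressed, the lens was centred over the rest's cross and both posts showed matching contact marks. After I let go, it still looked flat and centred in the wrist picture.
- The tray and the bystanders showed no visible shift in the scene picture, and the gripper was clear at about 12 cm.
- I could not measure the clamping force directly. My jig fits from different wrist pictures also disagreed by a few millimetres, which is why I relied on close-up views for the final position.

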